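# Prop the feed bin's spring flap open and take out the can

### The job

The flap of the feed bin springs shut by itself: push its crank handle back with the standing glue stick and leave the stick on the bin's side ledge, between the handle and the stop plate, so that the flap stays wide open on its own. Then take the drink can out of the bin and lay it on its side in the free part of the display tray, parallel to the two cans already there. Leave the flap propped open, and do not push the tray's cans, the tape measure or the stapler about.

Things in the scene. Friction and masses are not known exactly. Their poses are not given: they have to be found in the camera images.
- feed_bin: Grey sheet-metal bin fixed to the table, outside 200 (x) x 183 (y) mm, walls 4 mm, rim at z = 80, inner floor at z = 28. Origin: centre of its underside, on the table; x points away from the robot to the hinge side, y left. An aluminium flap covers its top. Outside its right (-y) wall: a crank with a handle, and a small ledge with a stop plate (see prop_place, stop_top).
- flap_shaft (a point): Middle of the flap's hinge shaft, along the bin's y at the top of its far wall: bin x = +100, z = 85 mm. On the shaft's right end, close to the bin's wall (bin y = -98 to -105), a 7 mm thick crank arm carries the handle (crank_pin). Opened, the 200 mm long flap stands up from here.
- stop_top (a point): Middle of the top edge of the stop plate, 45 mm above the ledge and 16.5 mm nearer the robot (bin -x) than prop_place; the plate is 6 mm thick and 45 mm wide in bin y. A stick moved back over it must have its foot above this point; behind it the stick is lowered on to the ledge.
- flap (a joint): Flap angle, rad: 0 closed, grows as its front edge rises and swings back; stop at 1.8. A spring (0.10 N m closed, 0.17 N m open) and its weight always close it. Flap and crank handle are one rigid part: pushing the handle back (bin +x) opens it. With the glue stick standing against the stop plate the handle rests on the stick at 1.35 to 1.43; propped means more than 1.25.
- crank_pin (a point): On the axis of the crank handle, a black round bar, 14 mm diameter, along bin y from -98 to -177 mm; this point is at y = -146.5, in line with prop_place. It runs on an arc of 85 mm radius about the shaft: flap closed, bin x = +71, z = 165 mm; top of the arc x = +100, z = 170; flap at 1.4, x = +173, z = 127. Pushing it back takes 3 to 5 N.
- prop_place (a point): Where the prop's foot belongs, on top of the side ledge: bin x = +154.5, y = -146.5, z = 90 mm (bin's axes). The stick stands here touching the stop plate, which is on the robot's side; the open handle presses it against that plate, 37 mm above the ledge; it may lean a little. Side lips 12 mm high stand 20 mm off either side in y. The ledge goes on 35 mm behind the point.
- glue_stick_center (a point): Middle (half-way up) of the standing glue stick, the prop: a round white and red stick, 27 mm diameter, 96 mm high, 40 g, loose. Its z axis points up.
- bin_can_center (a point): Centre of the drink can in the bin, on its side: 132 mm long along its x axis, 60 mm wide, 53 mm high (z up); the centre is 26.5 mm above what it lies on. It does not roll. About 0.28 kg. It lies roughly along the bin's x axis.
- bin_can: The same can; origin on its underside, 26.5 mm below bin_can_center.
- display_tray: Open yellow tray with a black floor, fixed to the table. Origin near its middle, on the table; x away from the robot, y left. Floor top at z = 2 mm; inside it runs from x = -128 to +104 and y = -160 to +130 mm; walls 58 mm high. Two cans lie along x in its left part (y > -5 mm); the free part is y = -160 to -5 mm. The new can belongs with its centre about x = -10, y = -70 mm.
- tray_can_a: Drink can on its side in the tray, far left; 132 x 60 x 53 mm. Leave it alone.
- tray_can_b: Second drink can in the tray, right of the first; 132 x 60 x 53 mm. Leave it alone.
- tape_measure: Yellow tape measure standing on the table, 72 x 37 x 61 mm. Leave it alone.
- stapler: Stapler, 152 x 38 x 56 mm, standing on the table behind the tray and left of the bin. Leave it alone.

How it is judged:
By the outcome, as a careful person would: the job done as asked, in the order asked, and still so for the second after the job is handed in, with the robot touching nothing.
It also fails if it takes over 61 s, if anything falls off the work surface, if the arm or the gripper's body presses on something with over 40 N, if the wrist force passes 120 N, or if a joint passes its speed limit or range.

### The arm

A 6-joint arm with a two-finger parallel gripper is mounted at the origin on a cart in front of the work surface, level with it; the furniture and walls round the work are solid. World frame = base frame: x ahead of the robot, y to its left, z up, the work surface at z = 0. Lengths are in mm, angles in rad, forces in N, time in s.
With the tool pointing down it reaches from about 300 to 950 mm from the base axis. Payload 3.1 kg.
Tool frame: the origin (TCP) lies between the finger pads; the fingertips stand 22 mm ahead of it and the grasp point (between the pads) lies 3 mm ahead of it; z points along the fingers, y is the direction in which the jaws open and shut (so a half turn about z gives the same grasp; the last joint's range is limited). The gripper opens to 85 mm and grips with 20 to 120 N. Pads are 22 mm wide; open, the fingers measure 114 mm over their backs; the gripper's body (76 mm by 85 mm) begins 54 mm behind the grasp point. The pads swing forward as they close: fully open they stand 13 mm farther back than shut.
Start: joints at [1.182, 0.308, 1.634, -0, 1.2, -0.07], TCP at [195.918, 593.505, 253.272] pointing down, gripper open.
Joint ranges: [-3.06, 3.06], [-0.79, 1.96], [0.05, 2.63], [-1.19, 4.34], [0.05, 2.64], [-2.94, 2.94]. Speed limits (rad/s): [2.79, 2.79, 3.14, 3.14, 3.14, 3.14].

### API

Orientations are given as a unit quaternion [w, x, y, z].
In Python, from rig import sensors, optics, workorder gives the robot as it stands.
- The arm moves only by the tool move_arm, never from a script. Its arguments are lists of equal length, an entry for each row: "linear": the shift along the tool's x, y, z in units of 0.5 m (1.0 is 0.5 m), a list of three; "turn": the turn about the tool's z in units of pi rad (1.0 is pi rad); "claw": the opening, from -1 (shut) to 1 (fully open). In form: {"linear": [[dx, dy, dz], ...], "turn": [turn, ...], "claw": [claw, ...]}. A call has 1 to 12 rows; each row is the pose to reach, as a shift and turn from the pose commanded when the call began, along the tool's axes at that moment, turning the shorter way round; what a row does not reach only later rows make up. A row lasts 1/12 s, in which the tool goes at most 41.7 mm and 7.16 degrees, less where a joint would pass 70% of its speed; a pose out of reach is approached as far as the arm can. A call with a number of a shift or a turn outside -1 to 1 is refused whole. A call with a gripper value outside its range is refused whole. The fingers move at their own pace and stop on an object; "force" is the grip in N (left out, the last holds). Time passes only in rows, so rows that repeat a pose let the fingers close. It gives the time, the measured TCP pose, the force and the opening at its end, in the units of the state.
- sensors.get_obs(): the state, without advancing time (a new reading comes with each control period).
- optics.capture(name): name is "scene" or "top" or "wrist"; returns (picture, depth): 384x512x3 uint8, red, green, blue; 384x512 float32, mm along the optical axis (not along the pixel's ray), 0 where there is no reading.
- optics.get_calibration(name): a dict with "fx", "fy", "cx", "cy" (pixels), "xyz" and "attitude" of the camera in the world. Camera axes: x right, y up, looking along -z (the intrinsics and any distortion apply to the point x, -y, -z); pixel columns grow to the right and rows downward; lengths in mm; the calibration is good to about 2 mm. A picture is of the moment at which its call begins: read the wrist's pose just before it. get_calibration takes no time and is no camera call; for the wrist camera it gives the pose at the moment of the call.
- workorder.sign_off(): hands the job in, once; it reports no verdict.
The state is a dict: "time_s": time; "joint_positions": joint angles; "qvel": joint speeds; "joint_efforts": joint torques, N m; "position": TCP position; "orientation": TCP orientation; "wrist_force": force on the tool from outside, world axes, zero at the start; "ft_torque": the same for the moment, N m; "grip_width": finger opening in mm.
Only numpy, scipy, OpenCV 4.12 (cv2) and the standard library are available. Lean on these libraries where they do the work, as an engineer would, in place of code of your own. Each camera call takes 0.05 s, during which the arm holds its last target.

## Working session

There is one attempt and no reset: what is moved stays moved. The work goes in short steps, Python scripts to look and compute and a tool call to move; the robot and the scene stay as the last step left them, time stands still between calls to the robot, and variables do not carry over. Pictures are saved under pics/ and viewed, and the job is handed in when it is done.

Besides the shell and the picture viewer there is one more tool, called after "Emit:" in YAML: its name, and indented under it one key for each argument. move_arm: Moves the arm, as the interface text tells. Shifts and turns lie within -1 to 1; 1 stands for 0.5 m of shift or pi rad of turn. Its arguments: {"type":"object","properties":{"linear":{"type":"array","items":{"type":"array","items":{"type":"number","minimum":-1,"maximum":1}}},"turn":{"type":"array","items":{"type":"number","minimum":-1,"maximum":1}},"claw":{"type":"array","items":{"type":"number"}},"force":{"type":"number"}},"required":["linear","turn","claw"]}

```bash
ls; mkdir -p pics; cat > h.py <<'E'
import numpy as np, cv2
from scipy.spatial.transform import Rotation as R
from rig import sensors, optics, workorder
def rot(q): return R.from_quat([q[1],q[2],q[3],q[0]]).as_matrix()
def grab(n,f):
    c=optics.get_calibration(n); p,d=optics.capture(n)
    np.savez('pics/'+f+'.npz',p=p,d=d,**{k:np.array(c[k]) for k in ['fx','fy','cx','cy','xyz','attitude']})
    cv2.imwrite('pics/'+f+'.png',cv2.resize(p[:,:,::-1],None,fx=1.5,fy=1.5,interpolation=cv2.INTER_CUBIC))
def load(f): return dict(np.load('pics/'+f+'.npz'))
def pts(c):
    d=c['d'];v,u=np.mgrid[0:d.shape[0],0:d.shape[1]]
    P=np.stack([(u-c['cx'])/c['fx']*d,-(v-c['cy'])/c['fy']*d,-d],-1)
    return P@rot(c['attitude']).T+c['xyz']
def ray(c,u,v,z):
    r=rot(c['attitude'])@np.array([(u-c['cx'])/c['fx'],-(v-c['cy'])/c['fy'],-1]);o=c['xyz']
    return o+r*(z-o[2])/r[2]
E
python3 - <<'E'
from h import *
print(sensors.get_obs())
for n in ['scene','top','wrist']:
    print(optics.get_calibration(n)); grab(n,n+'0')
E
```

```text
pics
{'time_s': 0.0, 'joint_positions': array([ 1.18233431e+00,  3.09040580e-01,  1.63518992e+00,  1.74356462e-05,
        1.19967479e+00, -6.97121886e-02]), 'qvel': array([ 0.00106791, -0.00086643,  0.00099206,  0.00099951, -0.00064651,
        0.00028988]), 'joint_efforts': array([-1.40288216e-04, -4.15231133e+01, -2.76671630e+01, -2.05426306e-05,
        9.87448700e-03,  6.39655624e-06]), 'position': array([195.59973622, 592.7966989 , 252.02324473]), 'orientation': array([-2.70494822e-04,  1.58704101e-01,  9.87325514e-01, -1.12426282e-03]), 'wrist_force': array([0.29585909, 0.66692268, 0.36574088]), 'ft_torque': array([-0.0004007 , -0.03443742,  0.05711212]), 'grip_width': 85.42574067349332}
{'fx': 449.2291789025567, 'fy': 449.2291789025567, 'cx': 249.1211270373063, 'cy': 193.9663602492366, 'xyz': array([-368.78015776, -624.05127103,  922.74317879]), 'attitude': array([ 0.79538558,  0.40587322, -0.20326283, -0.40163781])}
{'fx': 366.8690299085216, 'fy': 366.8690299085216, 'cx': 257.82378784383576, 'cy': 189.9439059439996, 'xyz': array([ 437.90664155,   60.17965869, 1516.14001995]), 'attitude': array([-0.69992747, -0.02430279,  0.02430041,  0.71338657])}
{'fx': 290.20520485246635, 'fy': 290.20520485246635, 'cx': 254.69631112292663, 'cy': 190.87155354333038, 'xyz': array([130.57952944, 614.39305472, 372.7391463 ]), 'attitude': array([ 0.80264933, -0.11110661, -0.07949663,  0.58059423])}
```

View pics/scene0.png

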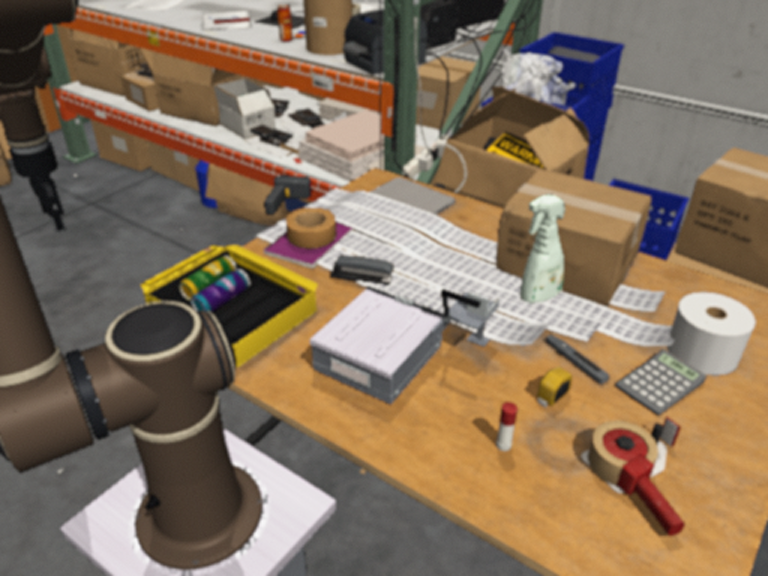

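View pics/top0.png

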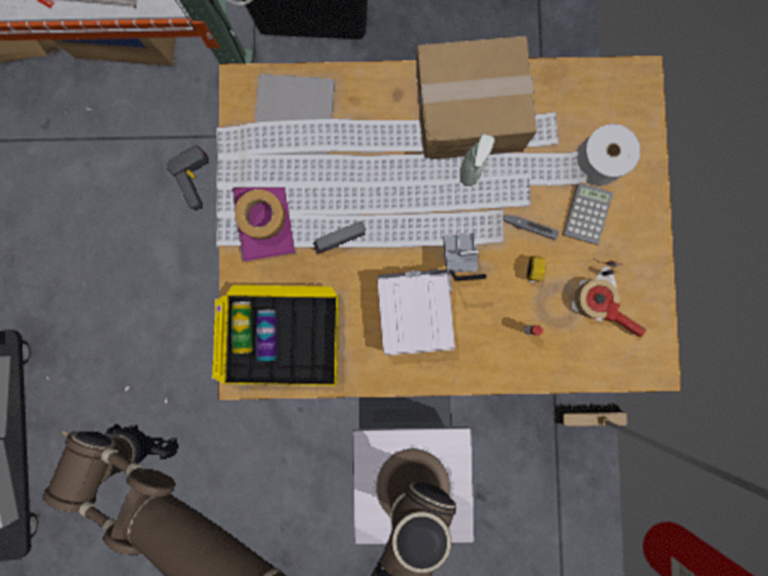

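View pics/wrist0.png

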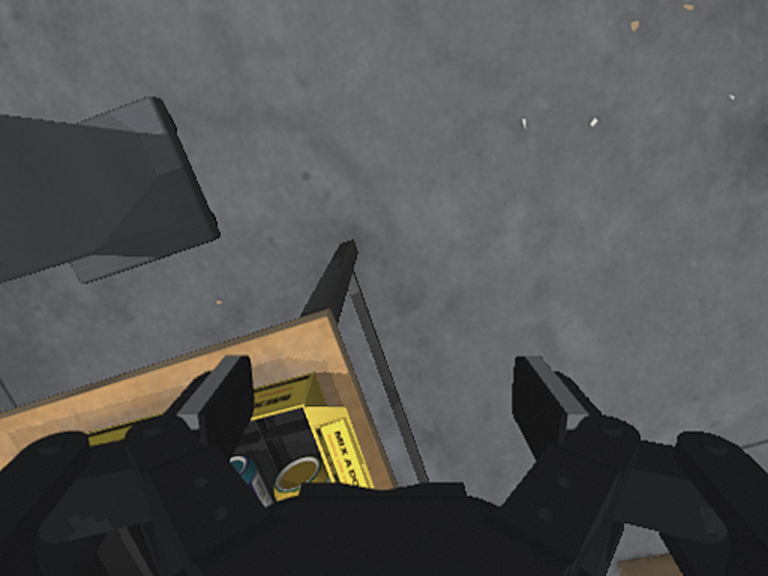

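The scene view shows the bin (~(378,345)), crank handle (~(462,298)), glue stick (~(508,427)) and tray (~(230,300)). In the top view they're at (416,312), (470,277), (532,329) and (280,335). The next step is to measure them.

```bash
python3 - <<'E'
from h import *
c=load('top0');P=pts(c)
s=load('scene0');S=pts(s)
def crop(f,x0,y0,x1,y1,k):
    im=load(f)['p'][y0:y1,x0:x1,::-1]
    cv2.imwrite('pics/%s_crop%d_%d.png'%(f,x0,y0),cv2.resize(im,None,fx=k,fy=k,interpolation=cv2.INTER_CUBIC))
crop('top0',240,140,380,250,5)
crop('scene0',190,170,370,310,4)
# flap / bin
for nm,Q in (('top',P),('scene',S)):
    m=(Q[...,0]>300)&(Q[...,0]<700)&(Q[...,1]>-150)&(Q[...,1]<200)&(Q[...,2]>70)&(Q[...,2]<100)
    X=Q[m]; r=cv2.minAreaRect(X[:,:2].astype(np.float32)); print(nm,m.sum(),r,np.percentile(X[:,2],[5,50,95]))
    m=(Q[...,0]>300)&(Q[...,0]<700)&(Q[...,1]>-180)&(Q[...,1]<200)&(Q[...,2]>140)&(Q[...,2]<200)
    X=Q[m]; print(nm,'pin',m.sum(),X.min(0),X.max(0),np.median(X,0)) if m.sum() else None
for nm,cc,Q in (('top',c,P),('scene',s,S)):
    hsv=cv2.cvtColor(cc['p'],cv2.COLOR_RGB2HSV)
    m=(Q[...,0]>250)&(Q[...,0]<600)&(Q[...,1]>-350)&(Q[...,1]<-100)&(Q[...,2]>15)
    n,l,st,ce=cv2.connectedComponentsWithStats(m.astype(np.uint8))
    for i in range(1,n):
        if st[i,4]>8: print(nm,'blob',st[i],Q[l==i].min(0).round(),Q[l==i].max(0).round(),np.median(Q[l==i],0).round(1))
E
```

```text
top 2880 ((514.2149658203125, -37.35606384277344), (297.42236328125, 239.35830688476562), 3.6149182319641113) [80.43099299 86.21526339 93.29919984]
top pin 82 [ 541.27142663 -177.93378842  141.87818432] [ 614.90594681 -104.31679421  178.64366468] [ 548.32784757 -140.02804385  171.17839915]
scene 3363 ((512.549560546875, -35.212982177734375), (311.02886962890625, 232.42503356933594), 0.8653268218040466) [79.4577959  86.22190154 91.93660213]
scene pin 133 [ 535.37629778 -179.74597884  141.95167766] [ 557.79503191 -106.50851208  176.43998582] [ 543.20015643 -140.02705002  170.03282619]
top blob [299 173  25  22 252] [ 518. -182.   70.] [ 599. -101.  179.] [ 574.4 -133.2   93.7]
top blob [351 173  10  15 124] [ 546. -350.   17.] [ 600. -320.   67.] [ 571.1 -332.8   54.2]
top blob [299 197   1   9   9] [ 475. -101.   81.] [ 506. -100.   88.] [ 490.1 -100.3   86.9]
top blob [299 207   4  26  45] [ 370. -109.   80.] [ 467. -100.   94.] [ 408.4 -103.2   87. ]
top blob [350 216  12   7  72] [ 403. -338.   16.] [ 428. -310.  101.] [ 415.8 -319.6   92.7]
scene blob [ 257  192   67   75 1146] [ 367. -187.   15.] [ 599. -100.  176.] [ 504.5 -108.9   79.3]
scene blob [359 245  17  23 182] [ 543. -350.   15.] [ 599. -325.   64.] [ 553.2 -339.7   50.5]
scene blob [332 267  14  31 287] [ 398. -341.   15.] [ 425. -314.  100.] [ 405.1 -330.3   69.3]
```

View pics/top0_crop240_140.png

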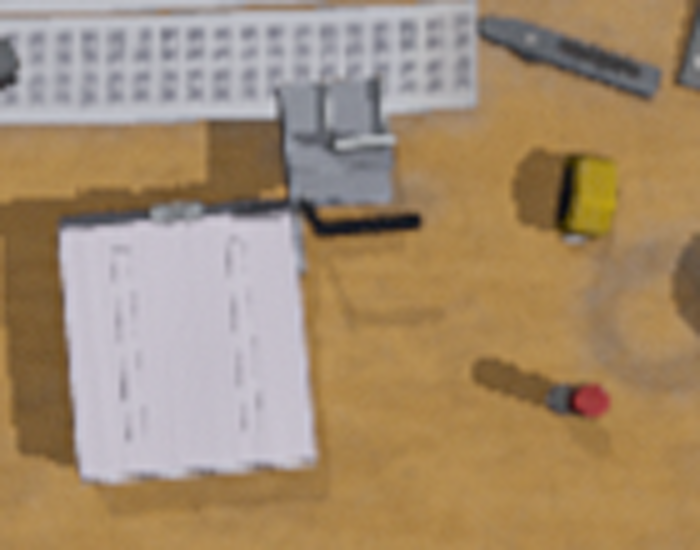

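View pics/scene0_crop190_170.png

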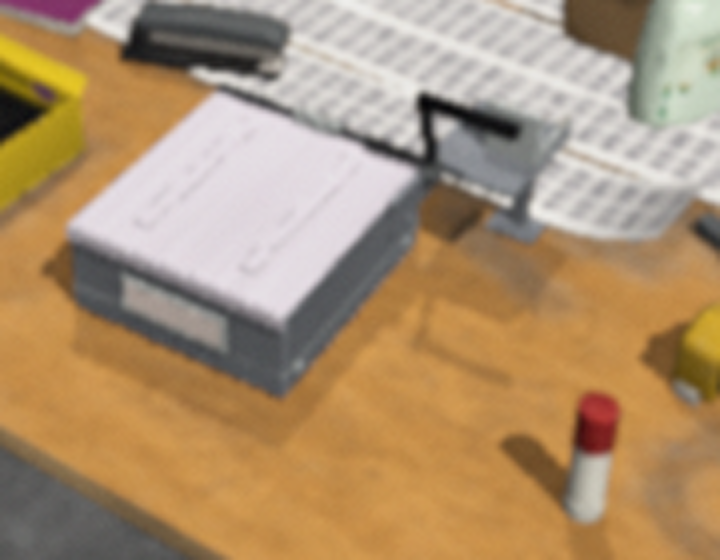

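```bash
python3 - <<'E'
from h import *
c=load('top0');s=load('scene0')
for nm,cc in (('top',c),('scene',s)):
    Q=pts(cc); hsv=cv2.cvtColor(cc['p'],cv2.COLOR_RGB2HSV)
    m=(hsv[...,1]<40)&(hsv[...,2]>150)&(Q[...,2]>78)&(Q[...,2]<97)&(Q[...,0]>300)&(Q[...,0]<600)&(Q[...,1]>-110)&(Q[...,1]<180)
    m=m.astype(np.uint8)
    n,l,st,ce=cv2.connectedComponentsWithStats(m); i=1+st[1:,4].argmax(); print(st[i])
    ct=max(cv2.findContours((l==i).astype(np.uint8),cv2.RETR_EXTERNAL,cv2.CHAIN_APPROX_NONE)[0],key=len)[:,0]
    zf=np.median(Q[l==i][:,2]); print('z',zf)
    W=np.array([ray(cc,u,v,87)[:2] for u,v in ct]).astype(np.float32)
    r=cv2.minAreaRect(W); print(r); print(cv2.boxPoints(r).round(1).tolist())
    # edge line fits
    C=W.mean(0)
    B=cv2.boxPoints(r)
    for k in range(4):
        a,b=B[k],B[(k+1)%4];L=np.linalg.norm(b-a);t=(b-a)/L;nn=np.array([-t[1],t[0]])
        tt=(W-a)@t;dd=(W-a)@nn
        sel=(abs(dd)<7)&(tt>20)&(tt<L-20)
        vx,vy,x,y=cv2.fitLine(W[sel],cv2.DIST_HUBER,0,.01,.01).ravel()
        print('edge',(x,y),np.degrees(np.arctan2(vy,vx)),sel.sum())
    # handle (black)
    m=(hsv[...,2]<60)&(Q[...,2]>155)&(Q[...,2]<200)&(Q[...,0]>480)&(Q[...,0]<620)&(Q[...,1]>-200)&(Q[...,1]<-90)
    v,u=np.nonzero(m); print('handle px',len(v),u.min(),u.max(),v.min(),v.max())
    W=np.array([ray(cc,a,b,165)[:2] for a,b in zip(u,v)]).astype(np.float32);print(cv2.minAreaRect(W),W.mean(0))
    # stop plate & ledge
    for lo,hi in((125,142),(84,95)):
        m=(Q[...,2]>lo)&(Q[...,2]<hi)&(Q[...,0]>550)&(Q[...,0]<720)&(Q[...,1]>-200)&(Q[...,1]<-90)
        if m.sum(): X=Q[m];print('z',lo,m.sum(),X.min(0).round(1),X.max(0).round(1),cv2.minAreaRect(X[:,:2].astype(np.float32)))
    # stick cap
    m=((hsv[...,0]<8)|(hsv[...,0]>172))&(hsv[...,1]>120)&(Q[...,0]>370)&(Q[...,0]<450)&(Q[...,1]>-360)&(Q[...,1]<-290)
    X=Q[m]; t=X[X[:,2]>91];print('stick',m.sum(),len(t),t.mean(0))
    v,u=np.nonzero(m&(Q[...,2]>91)); print('ray', ray(cc,u.mean(),v.mean(),96), u.min(),u.max(),v.min(),v.max())
E
```

```text
[ 252  182   51   54 2330]
z 85.61229306994437
((465.784423828125, -14.234130859375), (203.6601104736328, 186.24227905273438), 3.646545648574829)
[[358.20001220703125, 72.19999694824219], [370.1000061035156, -113.5999984741211], [573.2999877929688, -100.69999694824219], [561.5, 85.19999694824219]]
edge (np.float32(365.8865), np.float32(-20.229813)) -85.98466 35
edge (np.float32(469.01187), np.float32(-103.037926)) 1.9832097 35
edge (np.float32(562.50336), np.float32(5.5476556)) -86.60308 7
edge (np.float32(460.13135), np.float32(77.01521)) 3.71691 42
handle px 53 302 323 183 186
((547.246337890625, -143.11935424804688), (77.64030456542969, 11.122928619384766), 88.9067611694336) [ 546.9874  -143.80467]
z 125 26 [ 552.4 -169.2  125.2] [ 616.8 -103.8  141.9] ((593.232421875, -127.55430603027344), (26.89520835876465, 90.23522186279297), 43.63028335571289)
z 84 429 [ 552.6 -174.4   84. ] [670.  -90.3  95. ] ((611.0961303710938, -132.5251922607422), (82.77989959716797, 118.36869812011719), 88.59992980957031)
stick 40 33 [ 413.66945842 -323.78243612   96.9315475 ]
ray [ 413.65234568 -324.03
[... 443 characters left out ...]
oat32(555.44556), np.float32(-2.6144836)) -86.23469 36
edge (np.float32(463.27356), np.float32(73.15956)) 3.6785364 32
handle px 81 295 319 194 204
((544.20166015625, -146.79925537109375), (19.028303146362305, 75.53620910644531), 7.595737457275391) [ 546.16046 -148.93246]
z 125 68 [ 550.4 -173.3  125.3] [ 618.5 -106.9  142. ] ((592.4457397460938, -132.0746307373047), (32.77729415893555, 93.68352508544922), 45.5402717590332)
z 84 359 [ 551.1 -179.2   84. ] [672.9 -90.3  95. ] ((612.0099487304688, -133.66024780273438), (117.9360580444336, 90.9432144165039), 2.69549298286438)
stick 121 62 [ 409.30885875 -328.92876232   95.82363121]
ray [ 409.12159129 -329.00850736   96.        ] 335 344 269 276
```

```bash
cat >> h.py <<'E'
import json
def plan(cmd,yaw,wps):
    """cmd xyz, yaw deg (tool x heading), wps list of (x,y,z,yaw): prints linear/turn"""
    a=np.radians(yaw);X=np.array([np.cos(a),np.sin(a),0]);Z=np.array([0,0,-1.]);Y=np.cross(Z,X)
    for w in wps:
        d=np.array(w[:3])-cmd; t=-(((w[3]-yaw)+180)%360-180)/180
        print([round(float(q@d)/500,3) for q in (X,Y,Z)],'turn',round(t,3),'rows',round(max(np.linalg.norm(d)/41.7,abs(t)*180/7.16),1))
E
python3 - <<'E'
from h import *
w=load('wrist0');Rm=rot(w['attitude']);print('cam look',-Rm[:,2],'up',Rm[:,1])
for n in('top0','scene0'):
    c=load(n);Q=pts(c);hsv=cv2.cvtColor(c['p'],cv2.COLOR_RGB2HSV)
    y=(hsv[...,0]>22)&(hsv[...,0]<33)&(hsv[...,1]>150)&(hsv[...,2]>120)&(Q[...,2]>45)&(Q[...,2]<75)&(Q[...,1]>80)&(Q[...,1]<500)&(Q[...,0]>200)&(Q[...,0]<650)
    r=cv2.minAreaRect(Q[y][:,:2].astype(np.float32));print(n,'tray rim',r,cv2.boxPoints(r).round().tolist())
    f=(hsv[...,2]<70)&(abs(Q[...,2]-2)<10)&(Q[...,1]>100)&(Q[...,1]<480)&(Q[...,0]>230)&(Q[...,0]<600)
    r=cv2.minAreaRect(Q[f][:,:2].astype(np.float32));print('floor',r)
    k=(Q[...,2]>30)&(Q[...,2]<58)&(hsv[...,1]>60)&(Q[...,1]>200)&(Q[...,1]<400)&(Q[...,0]>320)&(Q[...,0]<540)
    print('cans',k.sum(),Q[k].min(0),Q[k].max(0))
plan(np.array([195.918,593.505,253.272]),161.74,[(430,250,300,93.7),(400,0,300,93.7),(414-60,-324,250,93.7)])
E
```

```text
cam look [ 0.25663155 -0.08604872 -0.96267122] up [-0.91436194  0.30113132 -0.27066986]
top0 tray rim ((413.6922302246094, 348.7257080078125), (304.5599670410156, 261.01513671875), 88.6573486328125) [[280.0, 200.0], [541.0, 193.0], [548.0, 498.0], [287.0, 504.0]]
floor ((400.4090576171875, 343.7915344238281), (276.7794494628906, 228.62071228027344), 88.43689727783203)
cans 473 [327.13545488 200.12352783  30.04010902] [539.91205799 399.79061453  57.94400756]
scene0 tray rim ((411.66729736328125, 346.2984619140625), (312.357421875, 259.722412109375), 88.2956314086914) [[277.0, 194.0], [537.0, 186.0], [546.0, 499.0], [287.0, 506.0]]
floor ((433.71728515625, 356.0219421386719), (226.6912841796875, 194.82315063476562), 82.28507995605469)
cans 753 [320.2920385  200.06225902  30.00351919] [539.84277723 399.98950578  57.99666457]
[-0.66, -0.506, -0.093] turn 0.378 rows 10.0
[-0.76, -0.999, -0.093] turn 0.378 rows 15.1
[-0.875, -1.644, 0.007] turn 0.378 rows 22.3
```

Emit:
move_arm:
  linear:
    - [-0.66,-0.506,-0.16]
    - [-0.66,-0.506,-0.16]
    - [-0.66,-0.506,-0.16]
    - [-0.66,-0.506,-0.16]
    - [-0.66,-0.506,-0.16]
    - [-0.66,-0.506,-0.16]
    - [-0.66,-0.506,-0.16]
    - [-0.66,-0.506,-0.16]
    - [-0.66,-0.506,-0.16]
    - [-0.66,-0.506,-0.16]
    - [-0.66,-0.506,-0.16]
  turn: [0.378,0.378,0.378,0.378,0.378,0.378,0.378,0.378,0.378,0.378,0.378]
  claw: [1,1,1,1,1,1,1,1,1,1,1]

```text
time_s: 1.07
position: [433.5, 245.3, 334.8]
orientation: [0.002, 0.687, 0.727, 0.001]
wrist_force: [-0.6, 0.0, -0.4]
grip_width: 85.4
```

```bash
python3 - <<'E'
from h import *
o=sensors.get_obs();print(o['time_s'],o['position'],o['orientation'],o['joint_positions'].round(2))
grab('wrist','wrist1')
a=np.radians(161.74);X=np.array([np.cos(a),np.sin(a),0]);Y=np.cross([0,0,-1],X)
cmd=np.array([195.918,593.505,253.272])+500*(-.66*X-.506*Y)+[0,0,80];print(cmd)
plan(cmd,161.74-.378*180,[(400,0,330,93.7),(405,-324,250,93.7)])
E
```

```text
1.0667 [433.51407728 245.3186457  334.83775139] [0.00232234 0.68658229 0.72704791 0.00083894] [ 0.43 -0.01  1.83 -0.    1.32  0.37]
[430.0282924  249.84619974 333.272     ]
[-0.495, -0.092, 0.007] turn -0.0 rows 6.0
[-1.142, -0.124, 0.167] turn -0.0 rows 13.9
```

Emit:
move_arm:
  linear:
    - [-0.495,-0.092,0.007]
    - [-0.495,-0.092,0.007]
    - [-0.495,-0.092,0.007]
    - [-0.495,-0.092,0.007]
    - [-0.495,-0.092,0.007]
    - [-0.495,-0.092,0.007]
    - [-0.495,-0.092,0.007]
  turn: [0,0,0,0,0,0,0]
  claw: [1,1,1,1,1,1,1]

```text
time_s: 1.7
position: [398.7, -4.9, 329.1]
orientation: [0.001, 0.686, 0.727, -0.002]
wrist_force: [-0.1, 0.5, -0.5]
grip_width: 85.4
```

```bash
python3 - <<'E'
from h import *
o=sensors.get_obs();print(o['time_s'],o['position'],o['orientation'],o['joint_positions'].round(2))
grab('wrist','wrist2')
plan(np.array([400,0,330]),93.7,[(405,-324,250,93.7),(405,-260,250,93.7)])
E
```

```text
1.7 [398.66833894  -4.91228913 329.13206166] [ 6.16338130e-04  6.86124218e-01  7.27482133e-01 -1.70987300e-03] [-0.12 -0.22  2.03 -0.    1.33 -0.18]
[-0.647, -0.032, 0.16] turn -0.0 rows 8.0
[-0.52, -0.024, 0.16] turn -0.0 rows 6.5
```

View pics/wrist2.png

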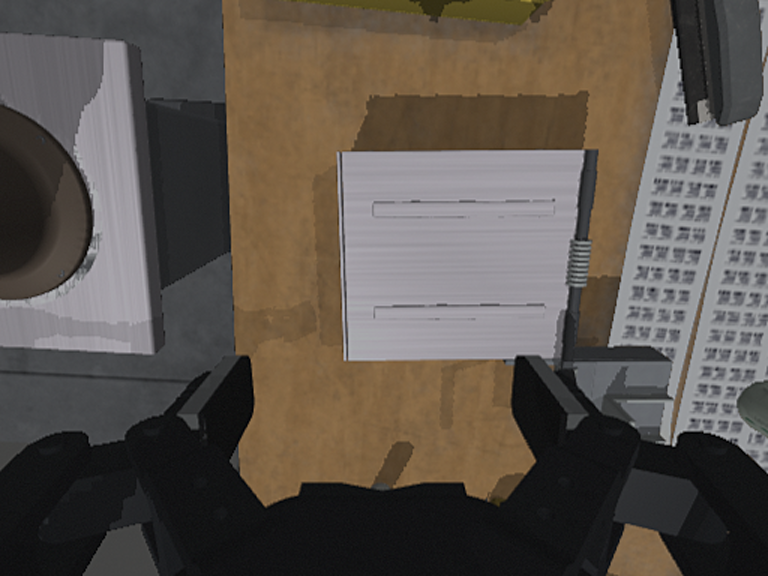

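View pics/wrist1.png

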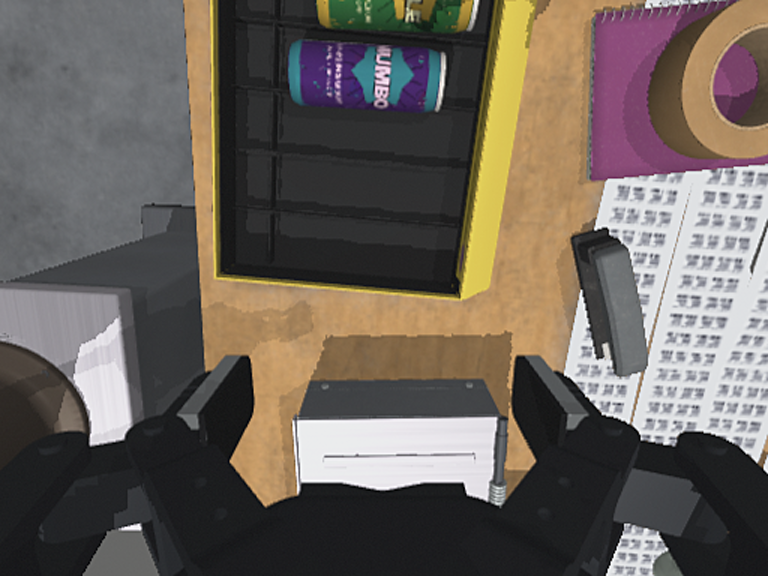

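wrist2 shows the whole flap (front edge column ~342, far edge ~588, rows 150–360) and the ledge at (620,385). wrist1 shows the tray's free half (rows 110–280) and the purple can at (367,75). I'll compute the positions from these.

```bash
python3 - <<'E'
from h import *
c=load('wrist2');Q=pts(c);hsv=cv2.cvtColor(c['p'],cv2.COLOR_RGB2HSV)
m=((hsv[...,1]<40)&(hsv[...,2]>120)&(Q[...,2]>70)&(Q[...,2]<100)&(Q[...,0]>300)&(Q[...,0]<620)&(Q[...,1]>-160)&(Q[...,1]<200)).astype(np.uint8)
n,l,st,ce=cv2.connectedComponentsWithStats(m); i=1+st[1:,4].argmax(); print(st[i],np.median(Q[l==i],0))
ct=max(cv2.findContours((l==i).astype(np.uint8),cv2.RETR_EXTERNAL,cv2.CHAIN_APPROX_NONE)[0],key=len)[:,0]
W=np.array([ray(c,u,v,87)[:2] for u,v in ct]).astype(np.float32)
r=cv2.minAreaRect(W); print(r); B=cv2.boxPoints(r); print(B)
for k in range(4):
    a,b=B[k],B[(k+1)%4];L=np.linalg.norm(b-a);t=(b-a)/L;nn=np.array([-t[1],t[0]])
    tt=(W-a)@t;dd=(W-a)@nn; sel=(abs(dd)<6)&(tt>20)&(tt<L-20)
    vx,vy,x,y=cv2.fitLine(W[sel],cv2.DIST_HUBER,0,.01,.01).ravel();print('edge',x,y,np.degrees(np.arctan2(vy,vx)),sel.sum())
for lo,hi in((80,100),(125,140)):
  for nm in('wrist2','top0','scene0'):
    cc=load(nm);q=pts(cc)
    m=(q[...,2]>lo)&(q[...,2]<hi)&(q[...,0]>575)&(q[...,0]<720)&(q[...,1]>-220)&(q[...,1]<-98)
    if m.sum():X=q[m];print(nm,lo,m.sum(),X.min(0).round(1),X.max(0).round(1),np.median(X,0).round(1))
def crop(f,x0,y0,x1,y1,k):
    im=load(f)['p'][y0:y1,x0:x1,::-1]
    cv2.imwrite('pics/%s_crop%d_%d.png'%(f,x0,y0),cv2.resize(im,None,fx=k,fy=k,interpolation=cv2.INTER_CUBIC))
crop('wrist2',340,210,470,310,6)
E
```

```text
[  228   100   162   140 20516] [462.34984572  -3.43405254  84.55702489]
((463.4693908691406, -12.977851867675781), (192.98655700683594, 180.68336486816406), 3.7876265048980713)
[[ 361.21906    70.792305]
 [ 373.15472  -109.49639 ]
 [ 565.7197    -96.74801 ]
 [ 553.78406    83.54069 ]]
edge 367.68973 -16.473015 -86.15064 108
edge 456.68307 -103.09563 4.7211285 112
edge 556.7205 9.261976 -86.95168 97
edge 478.49225 78.04726 3.9728296 128
wrist2 80 1958 [ 575.2 -168.8   87.6] [671.1 -98.  100. ] [ 634.7 -121.1   90.2]
top0 80 421 [ 575.3 -174.4   81.3] [670.  -98.   99.7] [ 622.8 -134.2   91.3]
scene0 80 306 [ 575.  -179.2   82.1] [672.9 -98.1 100. ] [ 605.2 -146.3   92.1]
wrist2 125 40 [ 608.9 -132.1  125.6] [ 615.5 -127.2  136.2] [ 611.3 -128.9  131.2]
top0 125 20 [ 612.1 -168.1  125.2] [ 616.8 -128.9  138.4] [ 614.5 -148.   134.5]
scene0 125 57 [ 606.5 -173.3  125.3] [ 618.5 -130.5  139.7] [ 612.1 -153.1  132.4]
```

View pics/wrist2_crop340_210.png

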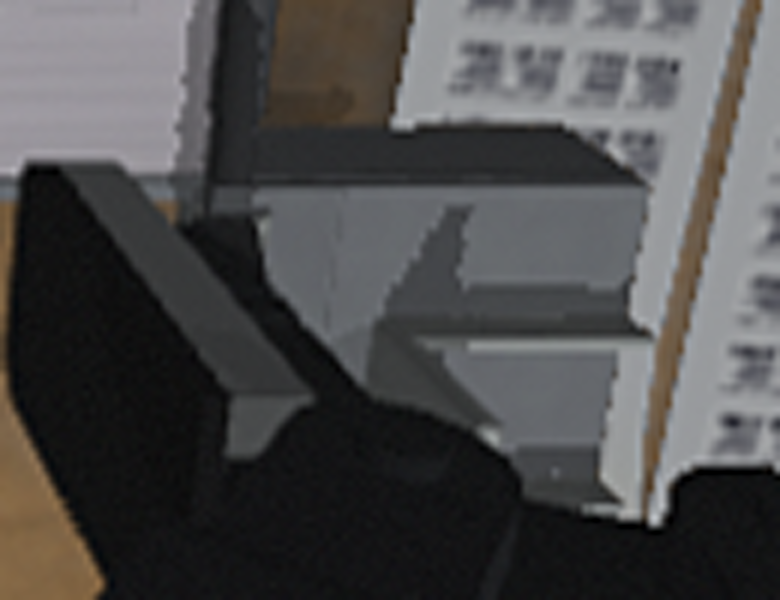

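Emit:
move_arm:
  linear:
    - [-0.52,-0.024,0.16]
    - [-0.52,-0.024,0.16]
    - [-0.52,-0.024,0.16]
    - [-0.52,-0.024,0.16]
    - [-0.52,-0.024,0.16]
    - [-0.52,-0.024,0.16]
    - [-0.52,-0.024,0.16]
    - [-0.52,-0.024,0.16]
    - [-0.52,-0.024,0.16]
  turn: [0,0,0,0,0,0,0,0,0]
  claw: [1,1,1,1,1,1,1,1,1]

```text
time_s: 2.5
position: [405.4, -259.0, 248.6]
orientation: [-0.002, 0.684, 0.73, 0.001]
wrist_force: [-0.4, -0.1, -0.4]
grip_width: 85.4
```

```bash
python3 - <<'E'
from h import *
o=sensors.get_obs();print(o['time_s'],o['position'],o['orientation'],o['joint_positions'].round(2),o['qvel'].round(3))
grab('wrist','wrist3')
E
```

```text
2.5 [ 405.35330771 -258.97445674  248.57849664] [-1.62107056e-03  6.83896728e-01  7.29576797e-01  5.78273771e-04] [-0.66  0.03  1.97  0.    1.15 -0.73] [ 0.027 -0.035  0.012  0.002  0.008  0.   ]
```

View pics/wrist3.png

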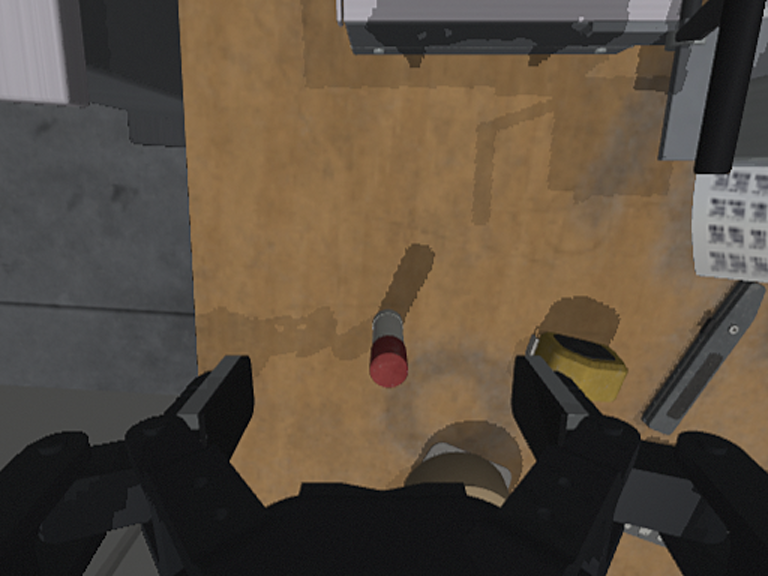

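wrist3 shows the cap centre at about (388,368), roughly midway between the fingers. The handle end is at (713,170) and the tape measure well to the right at (580,365).

```bash
python3 - <<'E'
from h import *
c=load('wrist3');Q=pts(c);hsv=cv2.cvtColor(c['p'],cv2.COLOR_RGB2HSV)
m=((hsv[...,0]<10)|(hsv[...,0]>170))&(hsv[...,1]>110)&(Q[...,2]>30)&(Q[...,2]<110)&(Q[...,0]>370)&(Q[...,0]<450)
v,u=np.nonzero(m);print(len(v),u.min(),u.max(),v.min(),v.max(),Q[m].min(0),Q[m].max(0))
t=m&(Q[...,2]>93.5);v,u=np.nonzero(t);print(t.sum(),u.min(),u.max(),v.min(),v.max(),np.median(Q[t],0))
(cx,cy),r=cv2.minEnclosingCircle(np.stack([u,v],1).astype(np.float32));print(cx,cy,r,'center',ray(c,cx,cy,96), 'mean',ray(c,u.mean(),v.mean(),96))
# white lower part x-extent
b=(Q[...,2]>20)&(Q[...,2]<90)&(Q[...,0]>380)&(Q[...,0]<440)&(Q[...,1]>-350)&(Q[...,1]<-290);print(Q[b].min(0),Q[b].max(0))
# handle
h=(Q[...,2]>140)&(Q[...,2]<180)&(Q[...,0]>520)&(Q[...,0]<600)&(Q[...,1]<-90);v,u=np.nonzero(h)
X=Q[h];print('handle',h.sum(),X.min(0),X.max(0)); s=X[:,2]>160; 
W=np.array([ray(c,a,bb,165)[:2] for a,bb in zip(u[s],v[s])],np.float32);print(cv2.minAreaRect(W))
plan(np.array([405,-260,250]),93.7,[(412,-326,250,93.7),(412,-326,78,93.7)])
E
```

```text
699 246 271 224 257 [ 400.60186707 -339.19483823   65.51142416] [ 426.73846989 -312.03058305   97.47152964]
475 246 271 234 257 [ 413.59778516 -325.33752524   95.0867837 ]
258.6600036621094 246.0 12.699529647827148 center [ 413.63732102 -325.33113543   96.        ] mean [ 413.64655494 -325.13273585   96.        ]
[ 400.1809658  -326.62467571   20.16777091] [ 426.58534829 -312.03058305   89.97960921]
handle 3179 [ 536.92717145 -184.88498332  140.22241822] [ 556.1181818  -108.43431003  174.21653326]
((547.6920776367188, -150.14459228515625), (17.308433532714844, 68.78490447998047), 3.7946271896362305)
[-0.133, 0.005, 0.0] turn -0.0 rows 1.6
[-0.133, 0.005, 0.344] turn -0.0 rows 4.4
```

Emit:
move_arm:
  linear:
    - [-0.131,0.009,0.0]
    - [-0.131,0.009,0.05]
    - [-0.131,0.009,0.13]
    - [-0.131,0.009,0.22]
    - [-0.131,0.009,0.3]
    - [-0.131,0.009,0.341]
    - [-0.131,0.009,0.341]
    - [-0.131,0.009,0.341]
    - [-0.131,0.009,0.341]
  turn: [0,0,0,0,0,0,0,0,0]
  claw: [1,1,1,1,1,1,1,1,0]
  force: 70

```text
time_s: 3.3
position: [415.6, -325.4, 81.3]
orientation: [0.002, 0.683, 0.73, 0.0]
wrist_force: [0.2, -0.6, 0.8]
grip_width: 75.5
```

```bash
python3 - <<'E'
from h import *
o=sensors.get_obs();print(o['time_s'],o['position'],o['orientation'],o['grip_width'])
grab('wrist','wrist4')
E
```

```text
3.3 [ 415.62843594 -325.3664471    81.31969291] [1.77985884e-03 6.83220270e-01 7.30210153e-01 1.64911517e-04] 75.51598638833457
```

View pics/wrist4.png

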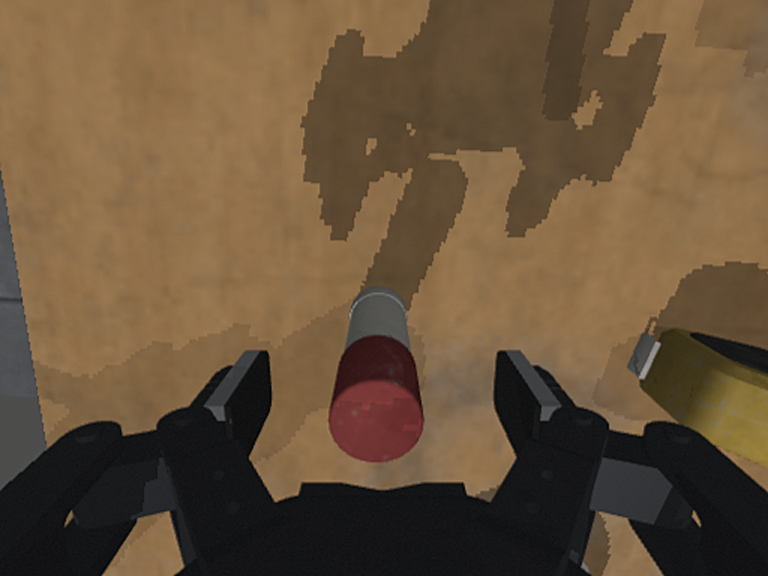

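wrist4 shows the cap (376,415) between the pads (columns 270 and 497), clear on both sides, so I'll close on it.

Emit:
move_arm:
  linear:
    - [0,0,0]
    - [0,0,0]
    - [0,0,0]
    - [0,0,0]
    - [0,0,0]
    - [0,0,0]
    - [0,0,0]
    - [0,0,0]
  turn: [0,0,0,0,0,0,0,0]
  claw: [-1,-1,-1,-1,-1,-1,-1,-1]
  force: 70

```text
time_s: 4.02
position: [414.3, -326.3, 80.9]
orientation: [0.001, 0.684, 0.729, 0.0]
wrist_force: [-1.5, 0.8, 7.7]
grip_width: 26.2
```

```bash
python3 - <<'E'
from h import *
o=sensors.get_obs();print(o['time_s'],o['position'],o['orientation'],o['grip_width'])
grab('wrist','wrist5')
E
```

```text
4.0167 [ 414.32633401 -326.28162987   80.92771689] [1.13010862e-03 6.84092879e-01 7.29394028e-01 9.41403849e-05] 26.16833319194404
```

View pics/wrist5.png

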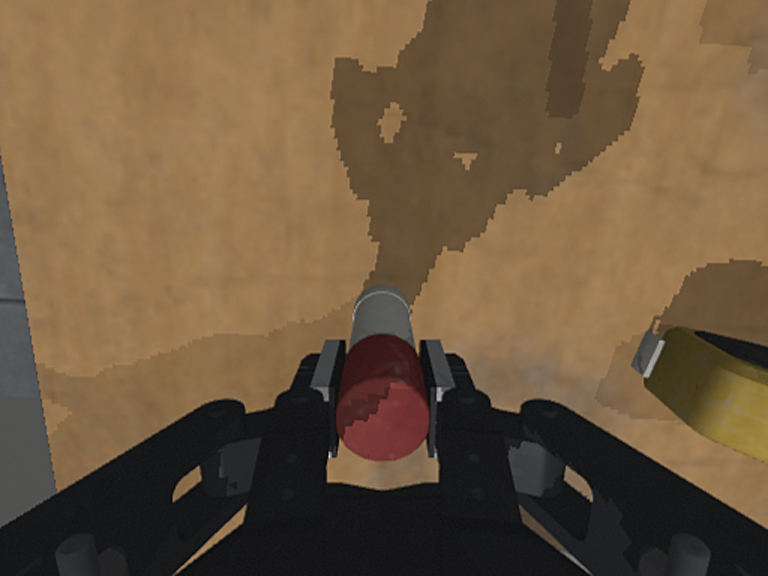

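Stick gripped (width 26.2). Next I'll check the bin frame against the lip and plate, then plan the carry.

```bash
cat >> h.py <<'E'
BO=np.array([467.3,-12.7]);BA=np.radians(3.75)
def b2w(x,y): return BO+np.array([np.cos(BA)*x-np.sin(BA)*y,np.sin(BA)*x+np.cos(BA)*y])
def w2b(p): d=np.array(p[:2])-BO; return np.array([np.cos(BA)*d[0]+np.sin(BA)*d[1],-np.sin(BA)*d[0]+np.cos(BA)*d[1]])
E
python3 - <<'E'
from h import *
c=load('wrist2');print('lip',[w2b(ray(c,u,v,102)) for u,v in((420,267.3),(448,266.5))])
print('far lip/edge', [w2b(ray(c,340+u/6,210+v/6,102)) for u,v in((610,440),(620,500))])
t=load('top0');print('plate ends',[w2b(ray(t,240+u/5,140+v/5,135)) for u,v in((333,146),(396,140))])
X=lambda x,z:[*b2w(x,-146.5),z,93.75]
cmd=np.array([413.6,-325.5,79.5])
plan(cmd,93.7,[(413.6,-325.5,219,93.75),X(15,219),X(45,219),X(100,219),X(150,219),X(157,219)])
print([X(x,0)[:2] for x in(15,157)])
E
```

```text
lip [array([ 153.14991237, -125.91555871]), array([ 190.56709118, -124.94501332])]
far lip/edge [array([ 186.43066137, -150.76022522]), array([ 191.40350779, -166.59006805])]
plate ends [array([ 133.15671866, -123.2228529 ]), array([ 133.68058214, -171.21424434])]
[0.0, 0.0, -0.279] turn -0.0 rows 3.3
[0.324, 0.178, -0.279] turn -0.0 rows 5.6
[0.324, 0.238, -0.279] turn -0.0 rows 5.9
[0.325, 0.348, -0.279] turn -0.0 rows 6.6
[0.325, 0.448, -0.279] turn -0.0 rows 7.4
[0.325, 0.462, -0.279] turn -0.0 rows 7.6
[[np.float64(491.849442280795), np.float64(-157.90528531600324)], [np.float64(633.5454093806767), np.float64(-148.61804096532293)]]
```

Emit:
move_arm:
  linear:
    - [0,0,-0.08]
    - [0,0,-0.16]
    - [0,0,-0.24]
    - [0.08,0.04,-0.279]
    - [0.16,0.09,-0.279]
    - [0.24,0.13,-0.279]
    - [0.324,0.178,-0.279]
    - [0.324,0.178,-0.279]
    - [0.324,0.178,-0.279]
    - [0.324,0.178,-0.279]
  turn: [0,0,0,0,0,0,0,0,0,0]
  claw: [-1,-1,-1,-1,-1,-1,-1,-1,-1,-1]
  force: 70

```text
time_s: 4.9
position: [492.0, -157.1, 218.9]
orientation: [0.0, 0.683, 0.731, -0.0]
wrist_force: [0.6, -0.0, -1.1]
grip_width: 26.1
```

```bash
python3 - <<'E'
from h import *
o=sensors.get_obs();print(o['time_s'],o['position'],o['orientation'],o['grip_width'],w2b(o['position']),o['wrist_force'])
grab('wrist','wrist6');grab('scene','scene6')
s=load('scene6')
im=s['p'][100:300,160:400,::-1];cv2.imwrite('pics/scene6c.png',cv2.resize(im,None,fx=3,fy=3,interpolation=cv2.INTER_CUBIC))
E
```

```text
4.9 [ 492.02849278 -157.13611792  218.85303602] [ 1.12046585e-04  6.82896746e-01  7.30514859e-01 -2.51031055e-04] 26.102300253235295 [  15.22897309 -145.74418991] [ 0.62137646 -0.03537489 -1.10387246]
```

View pics/scene6c.png

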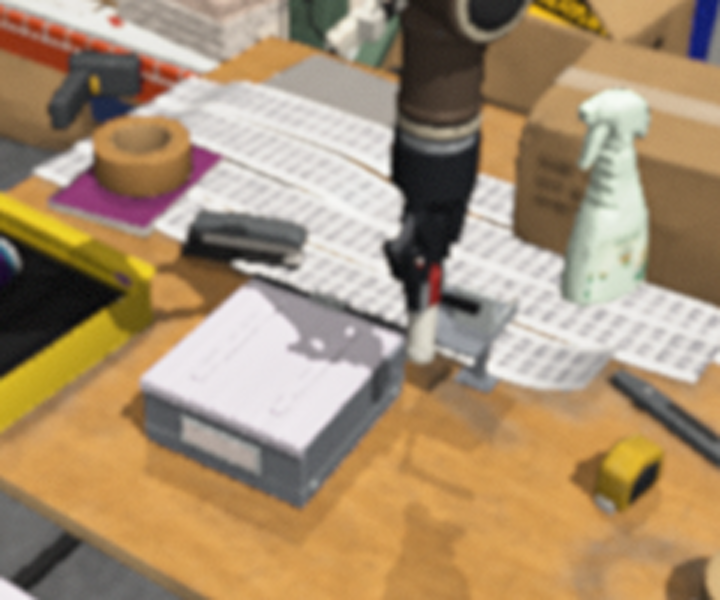

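View pics/wrist6.png

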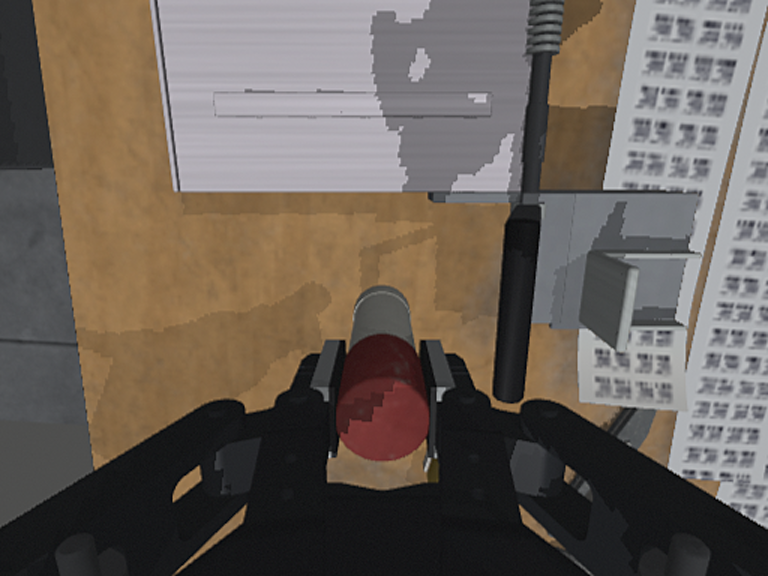

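wrist6 shows the stick held upright, the handle bar (columns ~500–530, rows 215–400), the stop plate's top edge (~(632,262) to (625,350)) and the two lips (rows ~253 and ~323). A zoomed crop will give their exact positions.

```bash
python3 - <<'E'
from h import *
c=load('wrist6')
im=c['p'][120:280,320:480,::-1];cv2.imwrite('pics/w6c.png',cv2.resize(im,None,fx=5,fy=5,interpolation=cv2.INTER_CUBIC)[:600])
im=c['p'][150:250,370:480,::-1];cv2.imwrite('pics/w6d.png',cv2.resize(im,None,fx=6,fy=6,interpolation=cv2.INTER_NEAREST))
E
```

```text
(no output)
```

View pics/w6d.png

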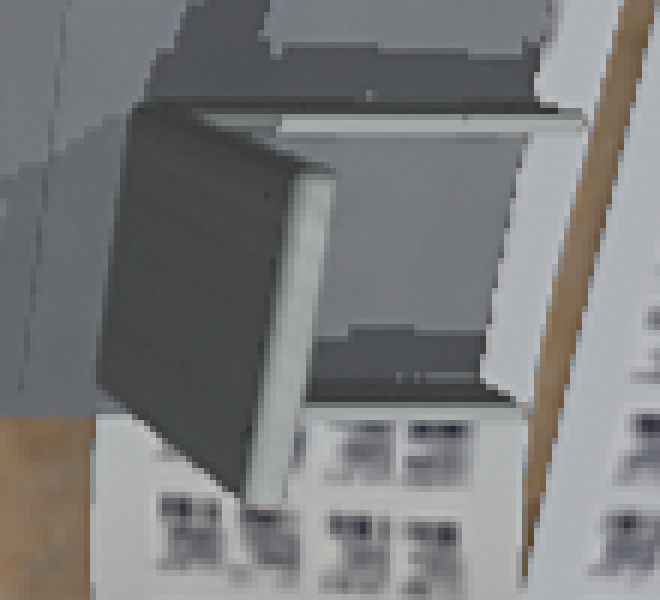

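```bash
python3 - <<'E'
from h import *
c=load('wrist6');f=lambda u,v,z:w2b(ray(c,370+u/6-.5,150+v/6-.5,z)).round(1)
print('plate',[f(u,v,135) for u,v in((297,175),(335,175),(247,503),(285,503))])
print('lips',[f(u,v,102) for u,v in((400,115),(400,132),(400,405),(400,419),(585,115),(525,419))])
q=pts(c)
h=(q[...,2]>150)&(q[...,2]<180)&(q[...,1]<-100)&(q[...,0]>530)&(q[...,0]<570);h[:,:325]=0
v,u=np.nonzero(h);W=np.array([ray(c,a,b,165)[:2] for a,b in zip(u,v)],np.float32);r=cv2.minAreaRect(W);print(r,w2b(r[0]),q[h][:,2].max())
print('yaw tool',np.degrees(2*np.arctan2(.73051,.6829)))
cap=cv2.cvtColor(c['p'],cv2.COLOR_RGB2HSV);
m=((cap[...,0]<10)|(cap[...,0]>170))&(cap[...,1]>110);v,u=np.nonzero(m);print(u.min(),u.max(),v.min(),v.max(),q[m].max(0),np.median(q[m],0))
E
```

```text
plate [array([ 134. , -125.4]), array([ 138.6, -125.4]), array([ 134.3, -168.2]), array([ 139.2, -168.2])]
lips [array([ 166.2, -124.5]), array([ 166.7, -126.9]), array([ 173.6, -167.4]), array([ 174. , -169.6]), array([ 191.9, -124.5]), array([ 192.2, -169.5])]
((547.2830200195312, -146.17454528808594), (14.446605682373047, 83.72749328613281), 3.749945878982544) [  71.0821173  -138.41990584] 173.77895945552925
yaw tool 93.85849972727566
224 286 223 307 [535.5596143  -88.9460308  339.41472242] [ 491.41596625 -151.70846215  232.73109542]
```

Emit:
move_arm:
  linear:
    - [-0.001,0.024,-0.002]
    - [-0.001,0.048,-0.002]
    - [-0.001,0.066,-0.002]
    - [-0.001,0.086,-0.002]
    - [-0.001,0.106,-0.002]
    - [-0.001,0.126,-0.002]
    - [-0.001,0.146,-0.002]
    - [-0.001,0.166,-0.002]
    - [-0.001,0.186,-0.002]
    - [-0.001,0.206,-0.002]
    - [-0.001,0.226,-0.002]
    - [-0.001,0.24,-0.002]
  turn: [0,0,0,0,0,0,0,0,0,0,0,0]
  claw: [-1,-1,-1,-1,-1,-1,-1,-1,-1,-1,-1,-1]
  force: 70

```text
time_s: 6.0
position: [611.1, -150.0, 218.1]
orientation: [-0.002, 0.684, 0.73, -0.001]
wrist_force: [-6.7, 0.1, -3.9]
grip_width: 25.8
```

```bash
python3 - <<'E'
from h import *
o=sensors.get_obs();print(o['time_s'],o['position'],o['orientation'],o['grip_width'],w2b(o['position']),o['wrist_force'],o['joint_positions'].round(2))
grab('wrist','wrist7');grab('scene','scene7')
s=load('scene7')
im=s['p'][60:260,160:400,::-1];cv2.imwrite('pics/scene7c.png',cv2.resize(im,None,fx=3,fy=3,interpolation=cv2.INTER_CUBIC))
E
```

```text
6.0 [ 611.06230793 -150.0266807   218.05965769] [-0.00231952  0.68375351  0.7297084  -0.00118876] 25.75884508317813 [ 134.47290715 -146.43515854] [-6.74243638  0.11047465 -3.87720448] [-0.31  0.35  1.65 -0.    1.14 -0.37]
```

View pics/scene7c.png

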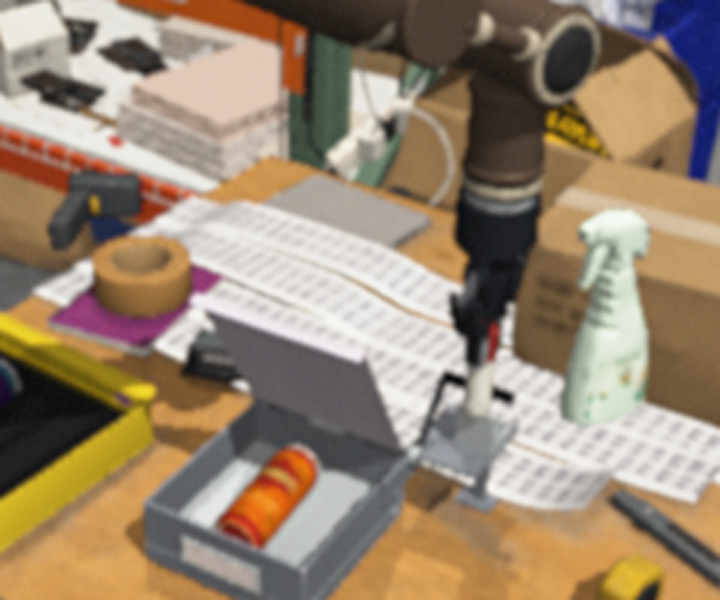

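View pics/wrist7.png

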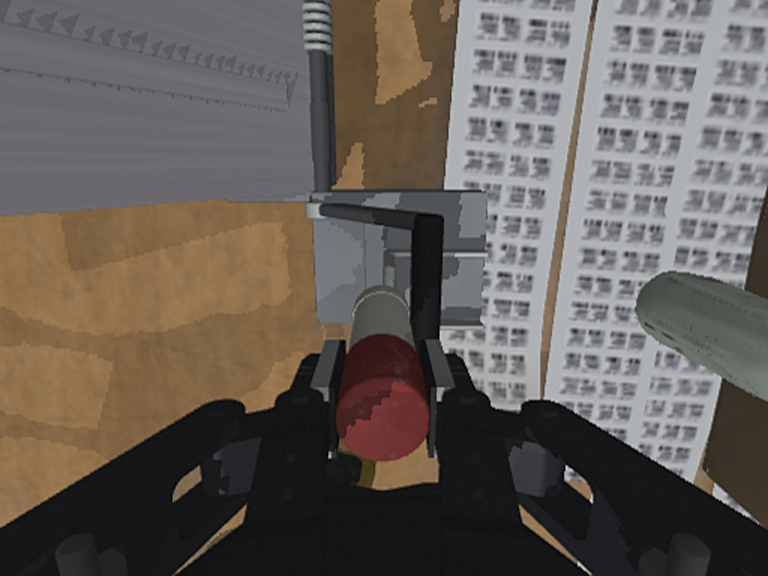

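The flap has opened, with the can visible in the bin at (270,495) in the crop. The handle bears on the stick and the stick is straight, so I'll carry it over the plate.

Emit:
move_arm:
  linear:
    - [0,0.012,-0.003]
    - [0,0.024,-0.003]
    - [0,0.036,-0.003]
    - [0,0.046,-0.003]
    - [0,0.046,-0.003]
    - [0,0.046,-0.003]
  turn: [0,0,0,0,0,0]
  claw: [-1,-1,-1,-1,-1,-1]
  force: 70

```text
time_s: 6.6
position: [627.5, -148.7, 216.3]
orientation: [-0.008, 0.684, 0.73, -0.006]
wrist_force: [-11.9, -1.7, -8.4]
grip_width: 25.8
```

```bash
python3 - <<'E'
from h import *
o=sensors.get_obs();print(o['time_s'],o['position'],o['orientation'],o['grip_width'],w2b(o['position']),o['wrist_force'],o['joint_positions'].round(2))
grab('wrist','wrist8');grab('scene','scene8')
s=load('scene8')
im=s['p'][60:260,160:400,::-1];cv2.imwrite('pics/scene8c.png',cv2.resize(im,None,fx=3,fy=3,interpolation=cv2.INTER_CUBIC))
E
```

```text
6.6 [ 627.53436261 -148.7155589   216.28912957] [-0.00801184  0.68367121  0.72972301 -0.00581483] 25.763133356270664 [ 150.99544537 -146.20416787] [-11.89681884  -1.70161095  -8.40142891] [-0.3   0.39  1.6  -0.    1.17 -0.36]
```

View pics/scene8c.png

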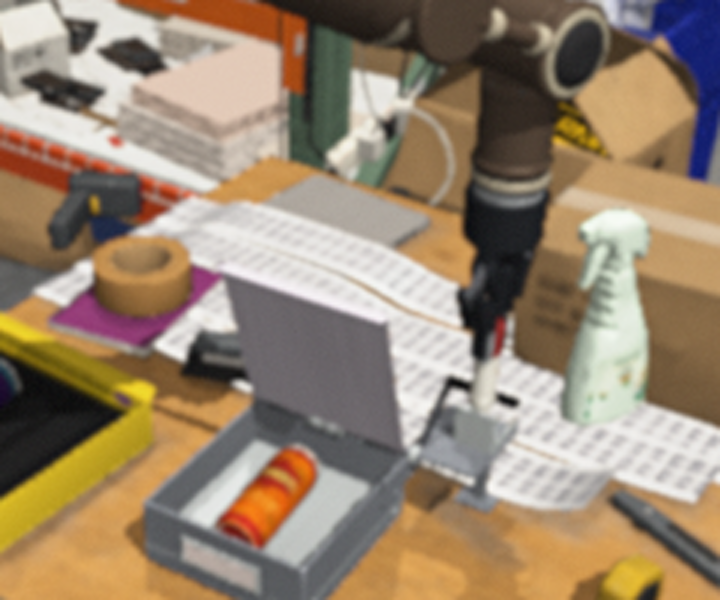

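View pics/wrist8.png

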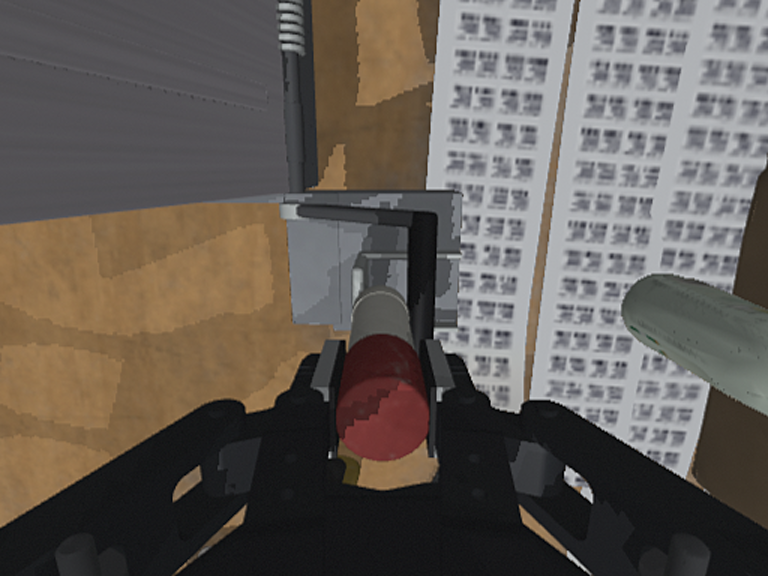

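The tool is at bin x=151 against 158 commanded, pulled back 12 N and down 8 N. That means the handle is jamming by friction on the stick's side. I'll back off, raise the foot, and come down along the handle's arc, so the foot's edge drives the handle without sliding.

Emit:
move_arm:
  linear:
    - [0,-0.018,0]
    - [0,-0.036,0]
    - [0,-0.052,0]
    - [0,-0.052,-0.015]
    - [0,-0.052,-0.025]
    - [0,-0.052,-0.033]
    - [0,-0.052,-0.033]
  turn: [0,0,0,0,0,0,0]
  claw: [-1,-1,-1,-1,-1,-1,-1]
  force: 90

```text
time_s: 7.28
position: [610.2, -151.3, 240.3]
orientation: [0.002, 0.684, 0.729, 0.001]
wrist_force: [-2.0, -0.5, 0.7]
grip_width: 25.6
```

```bash
python3 - <<'E'
from h import *
o=sensors.get_obs();print(o['time_s'],o['position'],o['orientation'],o['grip_width'],w2b(o['position']),o['wrist_force'],o['joint_positions'].round(2))
grab('wrist','wrist9');grab('scene','scene9')
s=load('scene9')
im=s['p'][130:240,270:360,::-1];cv2.imwrite('pics/scene9c.png',cv2.resize(im,None,fx=5,fy=5,interpolation=cv2.INTER_CUBIC))
E
```

```text
7.2833 [ 610.24198978 -151.32050972  240.26714512] [0.00230271 0.68401991 0.72945837 0.00139464] 25.60690272877862 [ 133.56972489 -147.672566  ] [-2.01993132 -0.45363567  0.66572217] [-0.31  0.32  1.64  0.    1.17 -0.38]
```

View pics/scene9c.png

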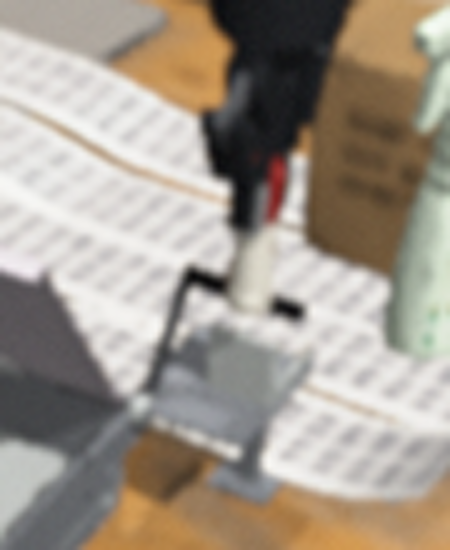

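View pics/wrist9.png

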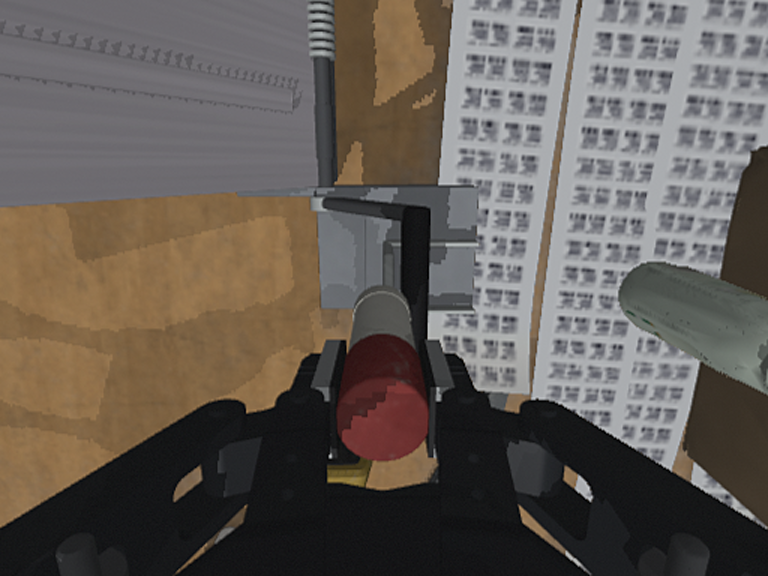

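Emit:
move_arm:
  linear:
    - [0,0.011,0.0]
    - [0,0.019,0.006]
    - [0,0.027,0.012]
    - [0,0.035,0.02]
    - [0,0.042,0.027]
    - [0,0.049,0.034]
    - [0,0.054,0.038]
    - [0,0.054,0.038]
    - [0,0.054,0.038]
  turn: [0,0,0,0,0,0,0,0,0]
  claw: [-1,-1,-1,-1,-1,-1,-1,-1,-1]
  force: 90

```text
time_s: 8.13
position: [636.7, -149.4, 219.1]
orientation: [0.001, 0.684, 0.73, 0.001]
wrist_force: [2.9, -0.6, 4.5]
grip_width: 25.2
```

```bash
python3 - <<'E'
from h import *
o=sensors.get_obs();print(o['time_s'],o['position'],o['orientation'],o['grip_width'],w2b(o['position']),o['wrist_force'],o['joint_positions'].round(2))
grab('wrist','wrist10');grab('scene','scene10')
s=load('scene10')
im=s['p'][130:240,270:360,::-1];cv2.imwrite('pics/scene10c.png',cv2.resize(im,None,fx=5,fy=5,interpolation=cv2.INTER_CUBIC))
E
```

```text
8.1333 [ 636.66583386 -149.41758188  219.0773001 ] [9.73770960e-04 6.83915503e-01 7.29560354e-01 5.71520324e-04] 25.155135060165957 [ 160.06145094 -147.50191456] [ 2.91772857 -0.57739209  4.53010881] [-0.3   0.39  1.59  0.    1.15 -0.36]
```

View pics/scene10c.png

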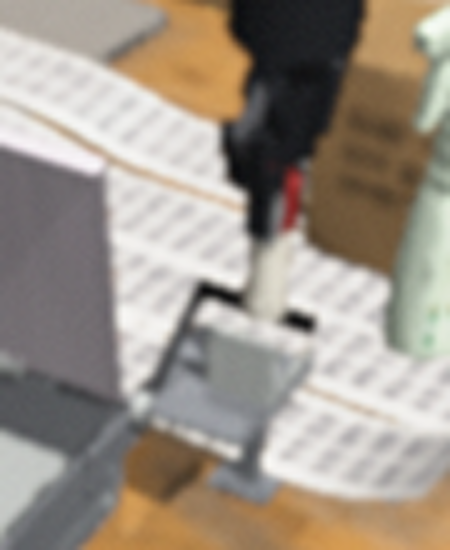

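View pics/wrist10.png

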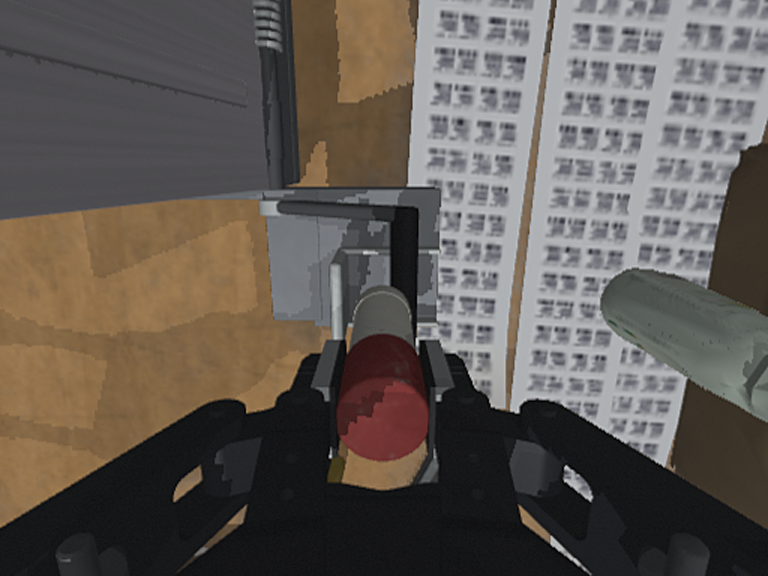

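The stick is past the plate, but the handle sits almost under its foot (pushing +x and up). I'll bring it slightly forward while lowering.

Emit:
move_arm:
  linear:
    - [0,-0.006,0.012]
    - [0,-0.005,0.024]
    - [0,-0.004,0.038]
    - [0,-0.004,0.052]
    - [0,-0.004,0.066]
    - [0,-0.004,0.08]
    - [0,-0.004,0.08]
  turn: [0,0,0,0,0,0,0]
  claw: [-1,-1,-1,-1,-1,-1,-1]
  force: 90

```text
time_s: 8.82
position: [631.2, -148.8, 175.3]
orientation: [-0.003, 0.684, 0.73, -0.002]
wrist_force: [-3.2, 0.3, -4.2]
grip_width: 25.4
```

```bash
python3 - <<'E'
from h import *
o=sensors.get_obs();print(o['time_s'],o['position'],o['orientation'],o['grip_width'],w2b(o['position']),o['wrist_force'],o['joint_positions'].round(2))
grab('wrist','wrist11');grab('scene','scene11')
s=load('scene11')
im=s['p'][130:240,270:360,::-1];cv2.imwrite('pics/scene11c.png',cv2.resize(im,None,fx=5,fy=5,interpolation=cv2.INTER_CUBIC))
E
```

```text
8.8167 [ 631.18639062 -148.79657352  175.29211871] [-0.00296125  0.68392123  0.72954804 -0.00162335] 25.44505126864 [ 154.63435549 -146.52386309] [-3.22817578  0.28019776 -4.16814541] [-0.3   0.43  1.63 -0.    1.09 -0.36]
```

View pics/scene11c.png

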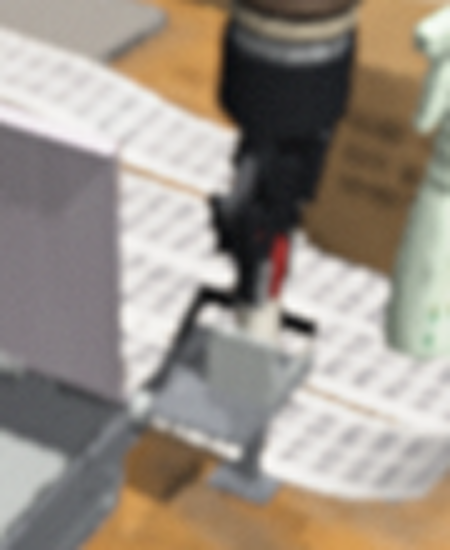

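View pics/wrist11.png

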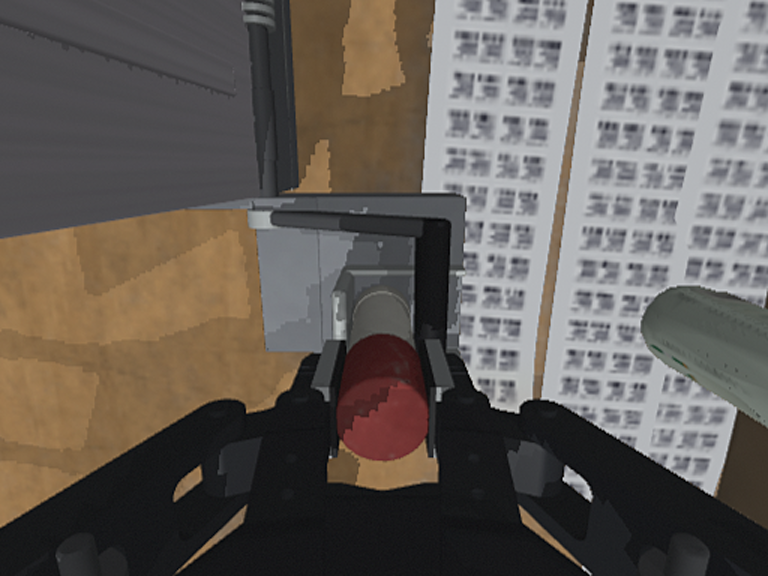

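The stick is behind the plate with the handle against its far side. I'll lower the last few mm until it touches the ledge.

Emit:
move_arm:
  linear:
    - [0,0,0.006]
    - [0,0,0.012]
    - [0,0,0.018]
    - [0,0,0.018]
  turn: [0,0,0,0]
  claw: [-1,-1,-1,-1]

```text
time_s: 9.25
position: [633.3, -148.9, 171.1]
orientation: [-0.001, 0.684, 0.73, -0.0]
wrist_force: [-5.8, 2.5, 3.9]
grip_width: 25.6
```

Emit:
move_arm:
  linear:
    - [0,-0.003,0]
    - [0,-0.004,0]
    - [0,-0.004,0]
    - [0,-0.004,0]
    - [0,-0.004,0]
    - [0,-0.004,0]
    - [0,-0.004,0]
  turn: [0,0,0,0,0,0,0]
  claw: [-1,-1,-0.2,0,0.2,0.3,0.3]

```text
time_s: 9.83
position: [632.3, -149.8, 170.1]
orientation: [0.001, 0.684, 0.729, 0.0]
wrist_force: [-0.0, -0.4, -0.6]
grip_width: 55.5
```

```bash
python3 - <<'E'
from h import *
o=sensors.get_obs();print(o['time_s'],o['position'],o['orientation'],o['grip_width'],w2b(o['position']),o['wrist_force'],o['joint_positions'].round(2))
grab('wrist','wrist12');grab('scene','scene12')
s=load('scene12')
im=s['p'][130:240,270:360,::-1];cv2.imwrite('pics/scene12c.png',cv2.resize(im,None,fx=5,fy=5,interpolation=cv2.INTER_CUBIC))
E
```

```text
9.8333 [ 632.30525489 -149.80014731  170.07587982] [7.55605863e-04 6.83983493e-01 7.29497016e-01 3.37667037e-04] 55.464625697023 [ 155.68518732 -147.59846538] [-0.0145157  -0.43088136 -0.62423957] [-0.3   0.44  1.64 -0.    1.07 -0.36]
```

View pics/scene12c.png

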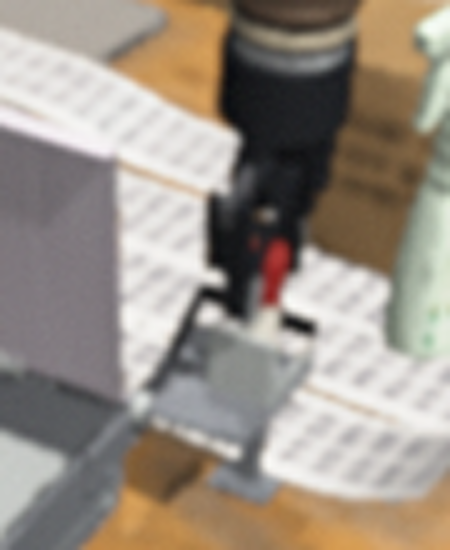

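View pics/wrist12.png

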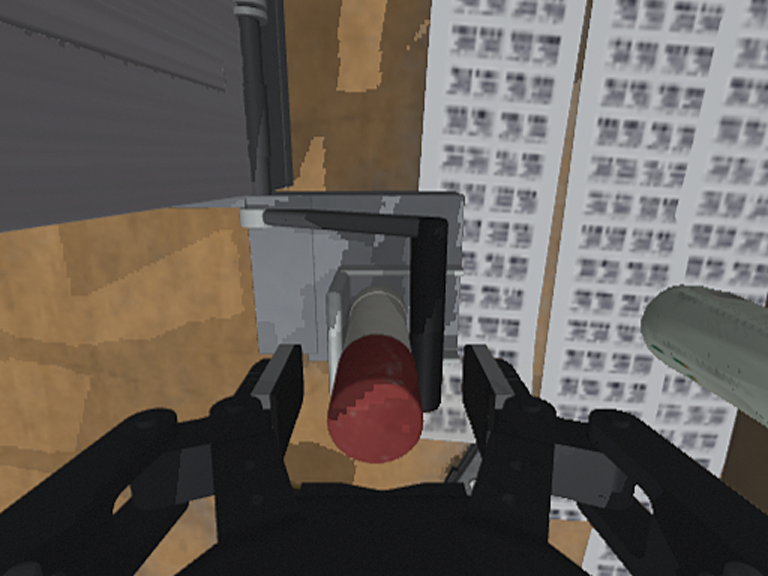

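The stick now stands by itself, wedged between plate and handle. I'll lift straight off and check it.

Emit:
move_arm:
  linear:
    - [0,0,-0.04]
    - [0,0,-0.1]
    - [0,0,-0.18]
    - [0,0,-0.26]
    - [0,0,-0.32]
    - [0,0,-0.36]
    - [0,0,-0.36]
  turn: [0,0,0,0,0,0,0]
  claw: [0.3,0.3,0.3,0.3,0.3,0.3,0.3]

```text
time_s: 10.52
position: [634.6, -150.4, 357.3]
orientation: [0.006, 0.684, 0.73, 0.003]
wrist_force: [0.7, 0.1, 0.5]
grip_width: 55.6
```

```bash
python3 - <<'E'
from h import *
o=sensors.get_obs();print(o['time_s'],o['position'],o['orientation'],o['grip_width'],w2b(o['position']),o['wrist_force'],o['joint_positions'].round(2))
grab('wrist','wrist13');grab('scene','scene13');grab('top','top13')
s=load('scene13')
im=s['p'][80:260,160:360,::-1];cv2.imwrite('pics/scene13c.png',cv2.resize(im,None,fx=3.3,fy=3.3,interpolation=cv2.INTER_CUBIC))
s=load('top13')
im=s['p'][140:250,150:310,::-1];cv2.imwrite('pics/top13c.png',cv2.resize(im,None,fx=5,fy=5,interpolation=cv2.INTER_CUBIC))
E
```

```text
10.5167 [ 634.5643961  -150.36749441  357.28302947] [0.00572554 0.68390954 0.72953902 0.00278922] 55.57182245753249 [ 157.90238526 -148.31235265] [0.703887   0.14960743 0.51257494] [-0.3   0.28  1.46 -0.    1.39 -0.36]
```

View pics/scene13c.png

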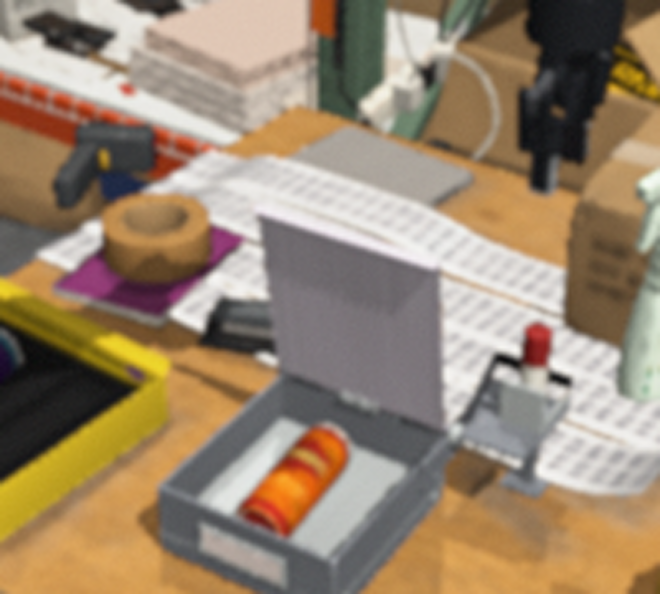

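View pics/top13c.png

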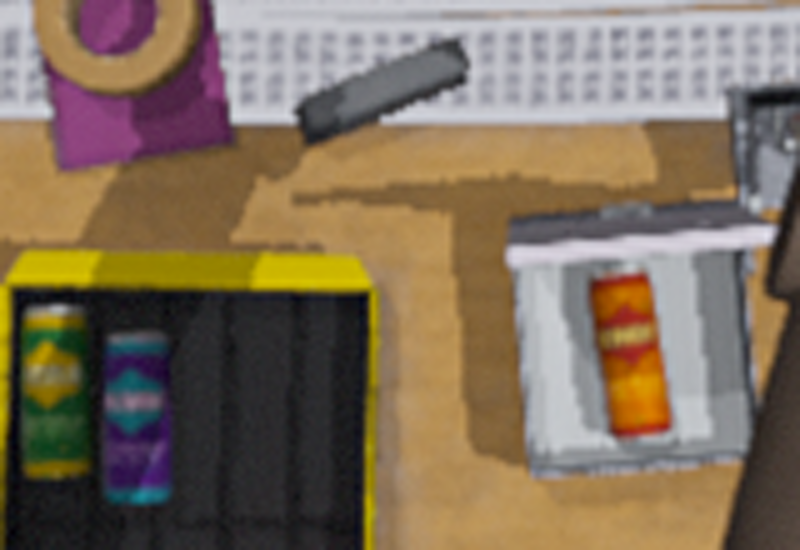

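View pics/wrist13.png

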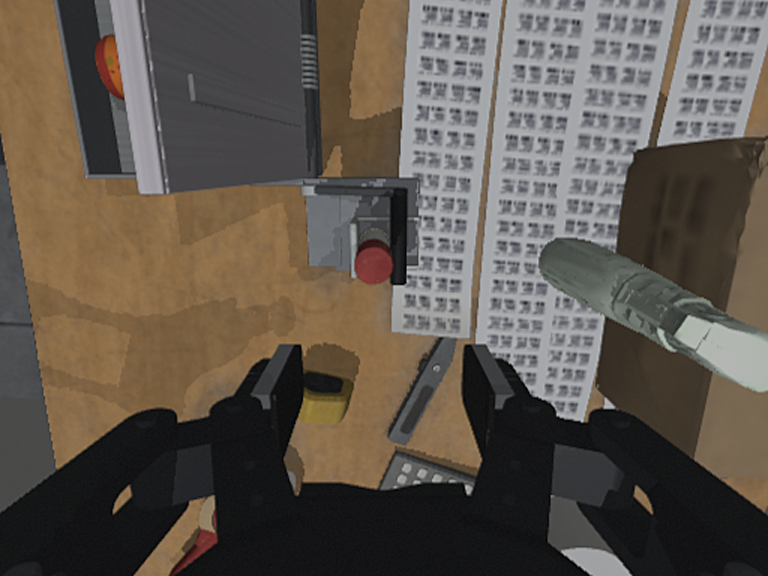

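The flap is propped open at about 1.4 rad. The red cap stands at (373,260) in wrist13, between plate and handle. The orange can lies in the bin. I'll locate the can roughly from the top view while moving over to it.

```bash
python3 - <<'E'
from h import *
for n in('top13','scene13'):
    c=load(n);Q=pts(c);hsv=cv2.cvtColor(c['p'],cv2.COLOR_RGB2HSV)
    m=((hsv[...,0]<20)|(hsv[...,0]>174))&(hsv[...,1]>150)&(hsv[...,2]>90)&(Q[...,0]>370)&(Q[...,0]<560)&(Q[...,1]>-90)&(Q[...,1]<80)&(Q[...,2]>25)&(Q[...,2]<100)
    v,u=np.nonzero(m);W=np.array([ray(c,a,b,65)[:2] for a,b in zip(u,v)],np.float32);r=cv2.minAreaRect(W)
    print(n,m.sum(),r,w2b(r[0]),Q[m].min(0).round(),Q[m].max(0).round())
cmd=np.array([*b2w(155,-146.5),350]);print(cmd)
plan(cmd,93.7,[(*b2w(-30,0),350,183.75)])
E
```

```text
top13 329 ((454.1888122558594, -9.903602600097656), (123.76622009277344, 46.90353012084961), 7.889383792877197) [-12.90022254   3.6479228 ] [394. -38.  61.] [516.  20.  90.]
scene13 518 ((457.57342529296875, -15.472362518310547), (143.8419189453125, 53.61617660522461), 7.769597053527832) [-9.88707055 -2.13027825] [389. -46.  54.] [514.   5.  88.]
[ 631.54969153 -148.74884722  350.        ]
[0.293, -0.37, 0.0] turn -0.5 rows 12.6
```

Emit:
move_arm:
  linear:
    - [0.03,-0.05,0]
    - [0.08,-0.11,0]
    - [0.14,-0.18,0]
    - [0.2,-0.25,0]
    - [0.26,-0.32,0]
    - [0.293,-0.37,0]
    - [0.293,-0.37,0]
    - [0.293,-0.37,0]
    - [0.293,-0.37,0]
    - [0.293,-0.37,0]
    - [0.293,-0.37,0]
    - [0.293,-0.37,0]
  turn: [-0.515,-0.515,-0.515,-0.515,-0.515,-0.515,-0.515,-0.515,-0.515,-0.515,-0.515,-0.515]
  claw: [1,1,1,1,1,1,1,1,1,1,1,1]

```text
time_s: 11.67
position: [436.2, -15.0, 347.0]
orientation: [-0.003, -0.0, 1.0, 0.0]
wrist_force: [0.1, 0.2, -0.1]
grip_width: 85.6
```

Emit:
move_arm:
  linear:
    - [0,0,0]
    - [0,0,0]
  turn: [0,0]
  claw: [1,1]

```text
time_s: 11.83
position: [436.6, -15.1, 347.7]
orientation: [-0.002, 0.005, 1.0, 0.0]
wrist_force: [-0.1, 0.4, -0.2]
grip_width: 85.6
```

```bash
python3 - <<'E'
from h import *
o=sensors.get_obs();q=o['orientation'];print(o['time_s'],o['position'],q,np.degrees(2*np.arctan2(q[2],q[1])),o['grip_width'],w2b(o['position']),o['joint_positions'].round(2))
grab('wrist','wrist14')
c=load('wrist14');Q=pts(c);hsv=cv2.cvtColor(c['p'],cv2.COLOR_RGB2HSV)
m=((hsv[...,0]<20)|(hsv[...,0]>174))&(hsv[...,1]>150)&(hsv[...,2]>90)&(Q[...,0]>370)&(Q[...,0]<560)&(Q[...,1]>-90)&(Q[...,1]<80)&(Q[...,2]>25)&(Q[...,2]<100)
v,u=np.nonzero(m);print(m.sum(),Q[m].min(0).round(),Q[m].max(0).round(),u.min(),u.max(),v.min(),v.max())
for z in(54.5,65,81):
  W=np.array([ray(c,a,b,z)[:2] for a,b in zip(u,v)],np.float32);r=cv2.minAreaRect(W);print(z,r,w2b(r[0]))
t=m&(Q[...,2]>76);r=cv2.minAreaRect(Q[t][:,:2].astype(np.float32));print('ridge',t.sum(),r)
E
```

```text
11.8333 [436.59418073 -15.10572607 347.69502462] [-1.97838617e-03  4.74706935e-03  9.99986742e-01  2.58285081e-04] 179.4560227970888 85.55296594812513 [-30.79741777  -0.39231856] [-0.13 -0.15  1.93  0.    1.36 -1.7 ]
2487 [390. -42.  63.] [521.  18.  83.] 235 278 127 219
54.5 ((460.12884521484375, -10.18619155883789), (136.02789306640625, 49.99776840209961), 7.092907905578613) [-6.99138985  2.97744215]
65 ((457.8040771484375, -10.299484252929688), (132.57818603515625, 48.72981643676758), 7.092906951904297) [-9.31859011  3.01643913]
81 ((454.2615661621094, -10.472129821777344), (127.32156372070312, 46.79770278930664), 7.092911243438721) [-12.86480787   3.07585451]
ridge 1668 ((455.6177978515625, -11.065006256103516), (128.1186065673828, 34.23828887939453), 5.827286720275879)
```

View pics/wrist14.png

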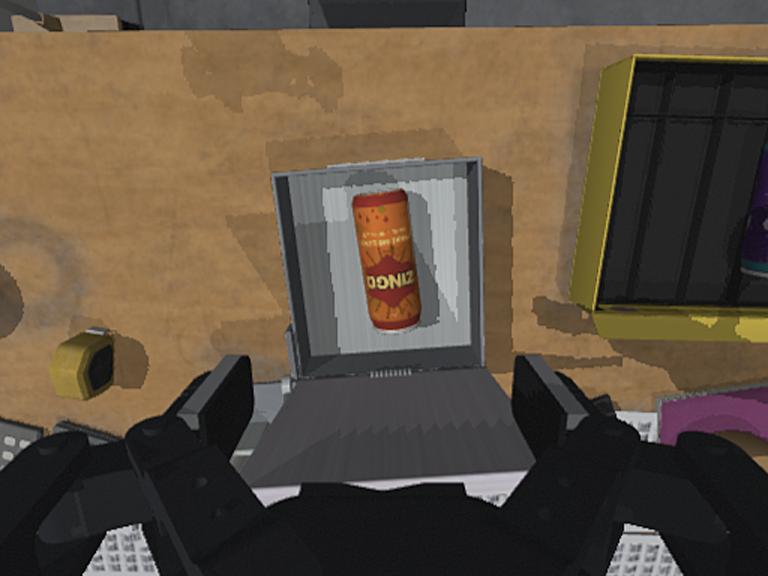

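wrist14 shows the orange can at about (387,262), with clear floor on both sides and the flap behind it. I'll move over the can and part-way down, then check.

```bash
python3 - <<'E'
from h import *
cmd=np.array([*b2w(-30,0),350]);print(cmd)
plan(cmd,179.6,[(454,-10.8,350,186.8),(454,-10.8,150,186.8),(454,-10.8,55,186.8)])
E
```

```text
[437.3642323  -14.66209388 350.        ]
[-0.033, 0.008, 0.0] turn -0.04 rows 1.0
[-0.033, 0.008, 0.4] turn -0.04 rows 4.8
[-0.033, 0.008, 0.59] turn -0.04 rows 7.1
```

Emit:
move_arm:
  linear:
    - [-0.033,0.008,0.03]
    - [-0.033,0.008,0.1]
    - [-0.033,0.008,0.18]
    - [-0.033,0.008,0.26]
    - [-0.033,0.008,0.33]
    - [-0.033,0.008,0.38]
    - [-0.033,0.008,0.38]
    - [-0.033,0.008,0.38]
  turn: [-0.04,-0.04,-0.04,-0.04,-0.04,-0.04,-0.04,-0.04]
  claw: [1,1,1,1,1,1,1,1]

```text
time_s: 12.55
position: [452.5, -11.2, 158.3]
orientation: [-0.002, -0.059, 0.998, 0.0]
wrist_force: [0.5, 0.7, -0.1]
grip_width: 85.5
```

```bash
python3 - <<'E'
from h import *
o=sensors.get_obs();q=o['orientation'];print(o['time_s'],o['position'],q,np.degrees(2*np.arctan2(q[2],q[1])),o['grip_width'],w2b(o['position']),o['joint_positions'].round(2))
grab('wrist','wrist15');grab('scene','scene15')
c=load('wrist15');Q=pts(c);hsv=cv2.cvtColor(c['p'],cv2.COLOR_RGB2HSV)
m=((hsv[...,0]<20)|(hsv[...,0]>174))&(hsv[...,1]>150)&(hsv[...,2]>90)&(Q[...,0]>370)&(Q[...,0]<560)&(Q[...,1]>-90)&(Q[...,1]<80)&(Q[...,2]>25)&(Q[...,2]<100)
v,u=np.nonzero(m);print(m.sum(),Q[m].min(0).round(),Q[m].max(0).round(),u.min(),u.max(),v.min(),v.max())
for z in(65,78):
  W=np.array([ray(c,a,b,z)[:2] for a,b in zip(u,v)],np.float32);r=cv2.minAreaRect(W);print(z,r)
t=m&(Q[...,2]>76);r=cv2.minAreaRect(Q[t][:,:2].astype(np.float32));print('ridge',t.sum(),r)
E
```

```text
12.55 [452.54246317 -11.16947952 158.2626142 ] [-2.36297488e-03 -5.88946399e-02  9.98261318e-01  4.23373052e-04] 186.7527556613414 85.45555977587578 [-14.62583899   2.49243261] [-0.12  0.1   2.1  -0.    0.94 -1.81]
7598 [389. -42.  62.] [520.  14.  83.] 221 287 120 287
65 ((459.40924072265625, -10.010311126708984), (136.6535186767578, 48.90745162963867), 7.392805099487305)
78 ((454.89141845703125, -10.581809997558594), (128.3579559326172, 45.93852233886719), 7.392807483673096)
ridge 5209 ((455.40216064453125, -9.888906478881836), (128.64442443847656, 34.09379196166992), 7.0493621826171875)
```

View pics/wrist15.png

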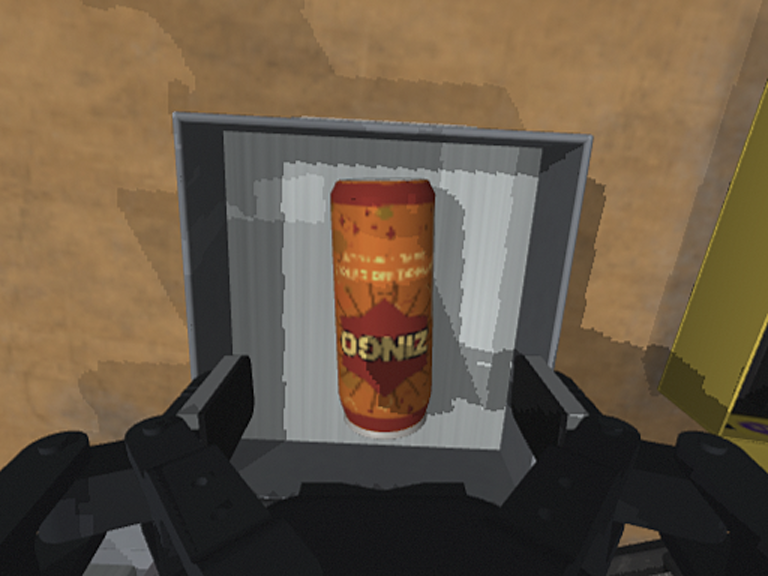

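View pics/scene15.png

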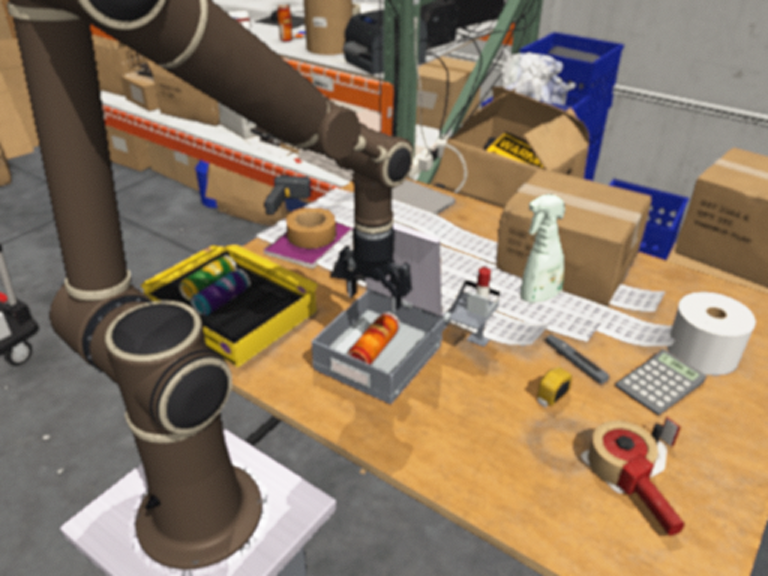

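```bash
python3 - <<'E'
from h import *
c=load('scene15');Q=pts(c)
B=np.stack([np.cos(BA)*(Q[...,0]-BO[0])+np.sin(BA)*(Q[...,1]-BO[1]),-np.sin(BA)*(Q[...,0]-BO[0])+np.cos(BA)*(Q[...,1]-BO[1])],-1)
val=c['p'].max(-1)
for z in range(180,620,20):
    m=(Q[...,2]>z)&(Q[...,2]<z+20)&(abs(B[...,0])<140)&(abs(B[...,1])<140)&(c['d']>0)
    k=m&(val<105)
    if m.sum():print(z,m.sum(),'all bx',np.percentile(B[m][:,0],[1,50,99]).round(),'dark',np.percentile(B[k][:,0],[1,99]).round() if k.sum() else '')
f=(Q[...,2]>200)&(Q[...,2]<278)&(abs(B[...,1])<90)&(B[...,0]>50)&(B[...,0]<110)&(val>100)
X=np.c_[B[f][:,0],Q[f][:,2]];print('flap',len(X),np.polyfit(X[:,1],X[:,0],1), X[:,1].max())
E
```

```text
180 195 all bx [-28.  76.  82.] dark [-29.  22.]
200 406 all bx [-31.  -3.  79.] dark [-32.   3.]
220 397 all bx [-34. -13.  76.] dark [-34.  72.]
240 461 all bx [-33. -15.  72.] dark [-33.  68.]
260 253 all bx [-51.  63.  69.] dark [-52.  65.]
280 283 all bx [-52. -24.  65.] dark [-52.  -5.]
300 230 all bx [-52. -40.   5.] dark [-53.   2.]
320 158 all bx [-50. -40.   1.] dark [-48. -10.]
340 187 all bx [-49. -40.   0.] dark [-49. -12.]
360 178 all bx [-48. -40.  -5.] dark [-48. -11.]
380 184 all bx [-49. -39.  -5.] dark [-49. -11.]
400 171 all bx [-51. -42. -12.] dark [-51. -15.]
420 225 all bx [-58. -39.   1.] dark [-58. -11.]
440 322 all bx [-64. -48.  10.] dark [-64. -10.]
460 303 all bx [-68. -47.  11.] dark [-67.   2.]
480 413 all bx [-89. -29.  14.] dark [-94.   4.]
500 109 all bx [-139. -107.  -74.] dark [-139.  -73.]
520 112 all bx [-140. -121.  -97.] dark [-140. -105.]
540 98 all bx [-139. -123. -104.] dark [-139. -107.]
560 104 all bx [-140. -128. -111.] dark [-140. -117.]
580 19 all bx [-139. -133. -119.] dark [-137. -136.]
flap 594 [ -0.16750069 110.03153147] 277.62518507091283
```

The wrist clears the flap by about 40 mm, and the fitted flap angle is about 1.40. I'll descend and grip the can.

Emit:
move_arm:
  linear:
    - [-0.003,0,0.06]
    - [-0.003,0,0.12]
    - [-0.003,0,0.17]
    - [-0.003,0,0.2]
    - [-0.003,0,0.209]
    - [-0.003,0,0.209]
    - [-0.003,0,0.209]
    - [-0.003,0,0.209]
    - [-0.003,0,0.209]
    - [-0.003,0,0.209]
    - [-0.003,0,0.209]
    - [-0.003,0,0.209]
  turn: [0,0,0,0,0,0,0,0,0,0,0,0]
  claw: [1,1,1,1,1,1,0.5,0,-1,-1,-1,-1]
  force: 45

```text
time_s: 13.65
position: [457.6, -11.2, 57.3]
orientation: [0.002, -0.059, 0.998, -0.0]
wrist_force: [-0.2, 1.4, 7.6]
grip_width: 52.4
```

```bash
python3 - <<'E'
from h import *
o=sensors.get_obs();q=o['orientation'];print(o['time_s'],o['position'],q,o['grip_width'],w2b(o['position']),o['wrist_force'])
grab('wrist','wrist16')
E
```

```text
13.65 [457.6182846  -11.19338187  57.2823135 ] [ 2.02152760e-03 -5.94870357e-02  9.98227013e-01 -1.91917336e-04] 52.439835149841386 [-9.56244856  2.13660683] [-0.20741082  1.4393112   7.61268888]
```

View pics/wrist16.png

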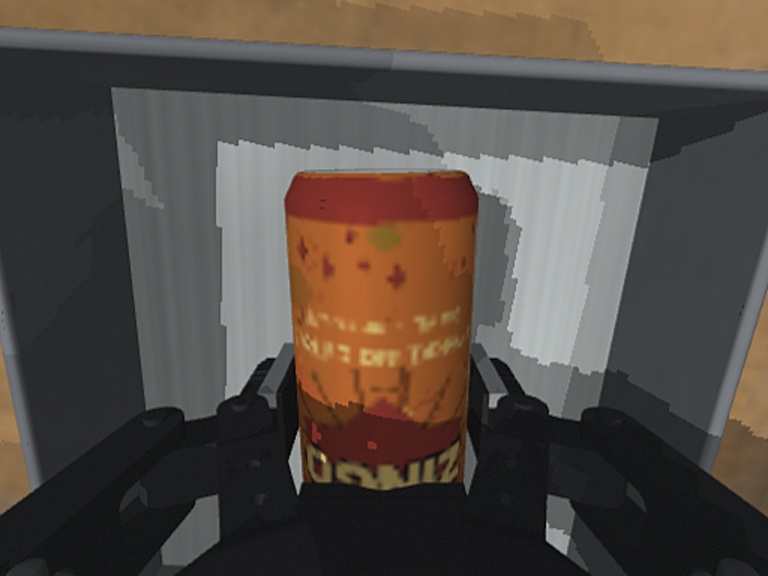

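The can is gripped at 52 mm, the visible can width. I'll lift it and check.

Emit:
move_arm:
  linear:
    - [0,0,-0.02]
    - [0,0,-0.06]
    - [0.01,0,-0.12]
    - [0.03,0,-0.18]
    - [0.04,0,-0.22]
    - [0.04,0,-0.22]
    - [0.04,0,-0.22]
  turn: [0,0,0,0,0,0,0]
  claw: [-1,-1,-1,-1,-1,-1,-1]
  force: 45

```text
time_s: 14.28
position: [436.4, -13.7, 166.5]
orientation: [0.002, -0.06, 0.998, -0.0]
wrist_force: [-0.4, -0.1, -2.7]
grip_width: 52.7
```

```bash
python3 - <<'E'
from h import *
o=sensors.get_obs();q=o['orientation'];print(o['time_s'],o['position'],q,np.degrees(2*np.arctan2(q[2],q[1])),o['grip_width'],w2b(o['position']),o['wrist_force'],o['joint_positions'].round(2))
grab('wrist','wrist17');grab('scene','scene17');grab('top','top17')
s=load('scene17')
im=s['p'][80:260,90:340,::-1];cv2.imwrite('pics/scene17c.png',cv2.resize(im,None,fx=3,fy=3,interpolation=cv2.INTER_CUBIC))
E
```

```text
14.2833 [436.37923106 -13.6999465  166.53397098] [ 1.76910792e-03 -5.95678504e-02  9.98222613e-01 -3.96225995e-04] 186.8300273449076 52.715314385402166 [-30.91996483   1.02450951] [-0.41135548 -0.1474233  -2.70224513] [-0.13  0.05  2.14 -0.    0.95 -1.82]
```

View pics/scene17c.png

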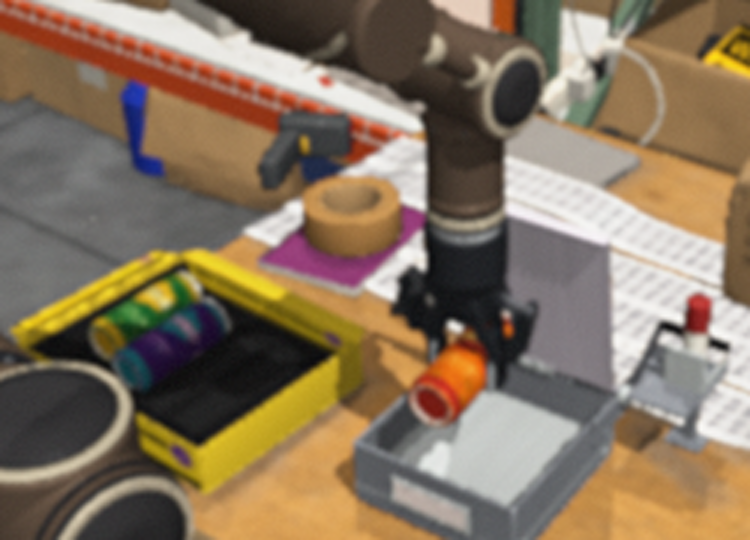

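View pics/wrist17.png

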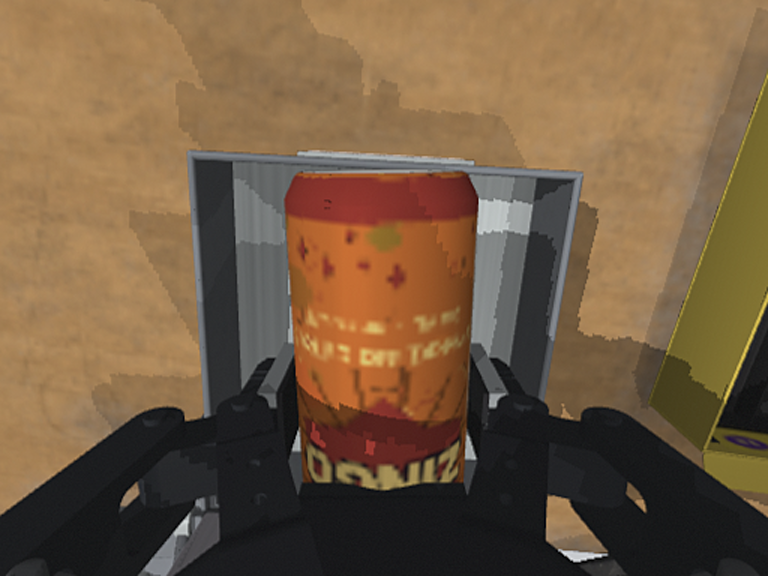

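The can is held level, the flap is still propped and the tray is untouched. Next I'll measure the tray from the wrist1 and top views.

```bash
python3 - <<'E'
from h import *
for n in('wrist1','top17','top0'):
    c=load(n);Q=pts(c);hsv=cv2.cvtColor(c['p'],cv2.COLOR_RGB2HSV)
    R_=(Q[...,1]>150)&(Q[...,1]<520)&(Q[...,0]>240)&(Q[...,0]<560)
    f=R_&(Q[...,2]<8)&(Q[...,2]>-6)&(hsv[...,2]<75)
    f=cv2.morphologyEx(f.astype(np.uint8),cv2.MORPH_OPEN,np.ones((3,3)))
    k,l,st,ce=cv2.connectedComponentsWithStats(f);f=l==1+st[1:,4].argmax()
    X=Q[f];print(n,'floor',f.sum(),X.min(0).round(1),X.max(0).round(1),np.median(X[:,2]))
    r=cv2.minAreaRect(X[:,:2].astype(np.float32));print(r)
    # can b : purple/teal
    m=R_&(Q[...,2]>25)&(Q[...,2]<60)&(hsv[...,0]>85)&(hsv[...,0]<165)&(hsv[...,1]>80)&(hsv[...,2]>50)
    m=cv2.morphologyEx(m.astype(np.uint8),cv2.MORPH_OPEN,np.ones((3,3)))>0
    if m.sum():
        k,l,st,ce=cv2.connectedComponentsWithStats(m.astype(np.uint8));m=l==1+st[1:,4].argmax()
        X=Q[m];print('can b',m.sum(),X.min(0).round(1),X.max(0).round(1));v,u=np.nonzero(m)
        W=np.array([ray(c,a,b,40)[:2] for a,b in zip(u,v)],np.float32);print(cv2.minAreaRect(W))
E
```

```text
wrist1 floor 9251 [323.3 256.7  -0.9] [517.1 374.1   8. ] 2.650576761429022
((420.2626953125, 315.37884521484375), (111.13423919677734, 190.24737548828125), 88.04267120361328)
can b 2214 [346.7 361.3  25.3] [420.5 411.8  57.2]
((382.69781494140625, 385.7956237792969), (51.72432327270508, 75.33928680419922), 89.99555206298828)
top17 floor 1352 [282.7 203.6  -5.9] [514.3 368.7   8. ] 3.099951986836004
((398.5964050292969, 287.8551025390625), (165.67127990722656, 229.3933563232422), 88.93341827392578)
can b 194 [348.7 364.6  35.7] [417.  409.8  59.7]
((382.9251708984375, 387.8448486328125), (44.09942626953125, 67.99192810058594), 89.72357940673828)
top0 floor 1036 [328.9 203.6  -5.3] [514.6 369.6   8. ] 3.129490082294865
((421.2398681640625, 287.3795471191406), (165.7738037109375, 185.15701293945312), 89.27391815185547)
can b 223 [348.8 361.8  29.5] [417.5 410.4  59.8]
((383.08587646484375, 385.84967041015625), (48.11747360229492, 68.32496643066406), 89.71281433105469)
```

```bash
python3 - <<'E'
from h import *
for n in('wrist1','top17','top0','scene17'):
    c=load(n);Q=pts(c)
    for nm,y0,y1 in(('b',352,420),('a',422,482)):
        m=(Q[...,2]>30)&(Q[...,2]<62)&(Q[...,1]>y0)&(Q[...,1]<y1)&(Q[...,0]>300)&(Q[...,0]<500)
        k,l,st,ce=cv2.connectedComponentsWithStats(m.astype(np.uint8))
        if k<2: continue
        m=l==1+st[1:,4].argmax();X=Q[m][:,:2]
        r=cv2.minAreaRect(X.astype(np.float32))
        # ridge fit: highest
        t=Q[m];t=t[t[:,2]>46];p=np.polyfit(t[:,0],t[:,1],1) if len(t)>20 else None
        print(n,nm,m.sum(),r,X.min(0).round(),X.max(0).round(),'ridge slope deg',np.degrees(np.arctan(p[0])) if p is not None else '')
cmd=np.array([454,-10.8,350-190-104.5+110]);a=np.radians(186.8);cmd[:2]+=500*(.04-.003)*np.array([np.cos(a),np.sin(a)]);print(cmd)
plan(cmd,186.8,[(399,288,165,178.8),(399,288,32,178.8)])
E
```

```text
wrist1 b 4401 ((412.6647644042969, 387.08563232421875), (51.82110595703125, 133.04905700683594), 89.76171112060547) [346. 361.] [479. 413.] ridge slope deg -0.06272144813765251
wrist1 a 1974 ((434.3923645019531, 434.56201171875), (131.7196502685547, 17.480634689331055), 2.906897783279419) [368. 426.] [500. 446.] ridge slope deg 2.475667329561972
top17 b 418 ((413.0306701660156, 386.3631896972656), (48.79345703125, 128.44253540039062), 89.65987396240234) [349. 362.] [477. 410.] ridge slope deg 0.3932016612318573
top17 a 428 ((434.3922424316406, 452.46575927734375), (53.31233215332031, 128.10662841796875), 89.1388931274414) [370. 427.] [498. 480.] ridge slope deg 1.6681028218843421
top0 b 420 ((413.1739807128906, 385.8594665527344), (48.74284362792969, 128.59231567382812), 89.86294555664062) [349. 361.] [478. 410.] ridge slope deg 0.3165309396694651
top0 a 433 ((434.1638488769531, 452.6614990234375), (128.83880615234375, 52.039310455322266), 0.43575453758239746) [370. 426.] [498. 479.] ridge slope deg 1.0873612806247914
scene17 b 485 ((412.56793212890625, 379.93865966796875), (49.278175354003906, 136.0703125), 89.37513732910156) [345. 355.] [480. 405.] ridge slope deg -0.5261000749905901
scene17 a 443 ((433.1707763671875, 452.1067199707031), (133.4089813232422, 58.4376106262207), 1.1414260864257812) [366. 422.] [500. 482.] ridge slope deg 1.5845448192226856
[435.6301381  -12.99047341 165.5       ]
[0.001, 0.606, 0.001] turn 0.044 rows 7.3
[0.001, 0.606, 0.267] turn 0.044 rows 7.9
```

Emit:
move_arm:
  linear:
    - [0.001,0.04,0]
    - [0.001,0.1,0]
    - [0.001,0.17,0]
    - [0.001,0.25,0]
    - [0.001,0.33,0]
    - [0.001,0.41,0]
    - [0.001,0.49,0]
    - [0.001,0.56,0]
    - [0.001,0.606,0]
    - [0.001,0.606,0]
    - [0.001,0.606,0.08]
  turn: [0.038,0.038,0.038,0.038,0.038,0.038,0.038,0.038,0.038,0.038,0.038]
  claw: [-1,-1,-1,-1,-1,-1,-1,-1,-1,-1,-1]
  force: 45

```text
time_s: 15.35
position: [404.6, 292.1, 130.2]
orientation: [0.006, -0.002, 1.0, 0.004]
wrist_force: [1.9, 0.9, -1.3]
grip_width: 52.8
```

Emit:
move_arm:
  linear:
    - [0,0,0]
    - [0,0,0]
  turn: [0,0]
  claw: [-1,-1]

```text
time_s: 15.52
position: [395.8, 284.9, 121.4]
orientation: [-0.005, -0.0, 1.0, -0.003]
wrist_force: [-0.8, -0.4, -2.3]
grip_width: 52.9
```

```bash
python3 - <<'E'
from h import *
o=sensors.get_obs();q=o['orientation'];print(o['time_s'],o['position'],q,np.degrees(2*np.arctan2(q[2],q[1])),o['grip_width'],o['wrist_force'],o['joint_positions'].round(2))
grab('wrist','wrist18');grab('scene','scene18');grab('top','top18')
c=load('wrist18');Q=pts(c);hsv=cv2.cvtColor(c['p'],cv2.COLOR_RGB2HSV)
m=((hsv[...,0]<20)|(hsv[...,0]>174))&(hsv[...,1]>150)&(hsv[...,2]>60)&(Q[...,2]>90)&(Q[...,0]>300)&(Q[...,0]<500)&(abs(Q[...,1]-288)<60)
X=Q[m];print(X.min(0),X.max(0));t=X[X[:,2]>np.percentile(X[:,2],70)];print(np.degrees(np.arctan(np.polyfit(t[:,0],t[:,1],1)[0])))
E
```

```text
15.5167 [395.78615191 284.93536818 121.37408547] [-4.52074571e-03 -7.92160544e-05  9.99985726e-01 -2.84685245e-03] 180.0090776207317 52.885952872023225 [-0.84498522 -0.40751648 -2.3184823 ] [ 0.53  0.23  2.04 -0.    0.88 -1.04]
[328.28392471 258.45937543 122.62385598] [422.59048848 310.78605698 242.57782262]
0.4232292579851406
```

View pics/wrist18.png

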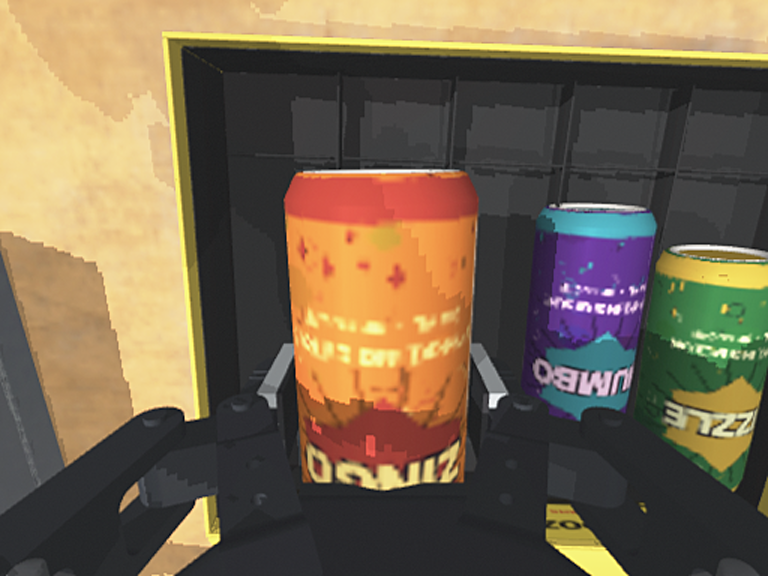

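View pics/scene18.png

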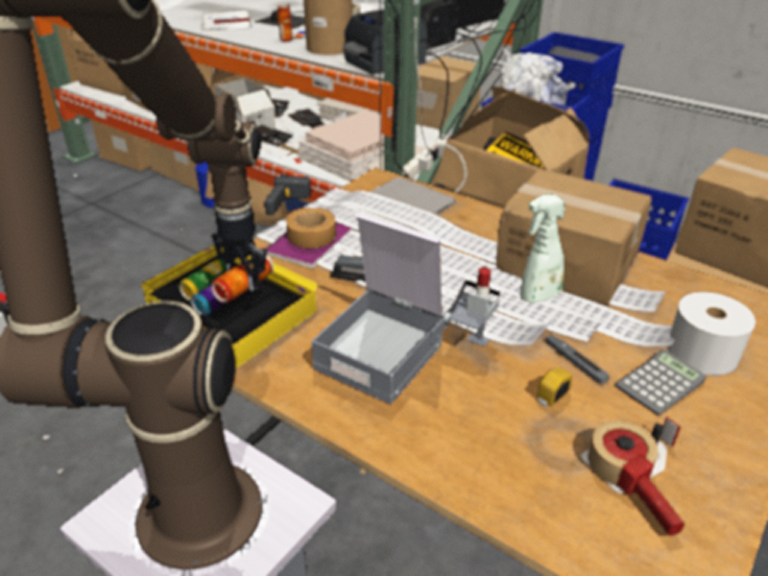

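wrist18 shows the can upright along the tray's x axis, well left of the purple can (gap ~60 px) and clear of the wall. Lowering it now.

Emit:
move_arm:
  linear:
    - [-0.004,0,0.03]
    - [-0.004,0,0.07]
    - [-0.004,0,0.11]
    - [-0.004,0,0.14]
    - [-0.004,0,0.16]
    - [-0.004,0,0.17]
    - [-0.004,0,0.177]
    - [-0.004,0,0.183]
    - [-0.004,0,0.183]
    - [-0.004,0,0.183]
  turn: [0,0,0,0,0,0,0,0,0,0]
  claw: [-1,-1,-1,-1,-1,-1,-1,-1,-1,-1]
  force: 45

```text
time_s: 16.5
position: [401.8, 287.5, 34.4]
orientation: [0.001, 0.0, 1.0, 0.0]
wrist_force: [0.3, 0.6, -2.1]
grip_width: 52.4
```

Emit:
move_arm:
  linear:
    - [0,0,0.003]
    - [0,0,0.006]
    - [0,0,0.007]
    - [0,0,0.007]
  turn: [0,0,0,0]
  claw: [-1,-1,-1,-1]

```text
time_s: 16.83
position: [401.8, 287.7, 31.5]
orientation: [0.0, -0.0, 1.0, 0.0]
wrist_force: [-2.0, -1.6, 5.6]
grip_width: 52.5
```

Contact with the tray floor (+5.6 N up). I'll open and lift.

Emit:
move_arm:
  linear:
    - [0,0,0]
    - [0,0,0]
    - [0,0,0]
    - [0,0,0]
    - [0,0,0]
    - [0,0,-0.03]
    - [0,0,-0.09]
    - [0,0,-0.16]
    - [0,0,-0.24]
    - [0,0,-0.32]
    - [0,0,-0.4]
  turn: [0,0,0,0,0,0,0,0,0,0,0]
  claw: [-0.1,0.2,0.5,0.6,0.6,0.6,0.6,0.6,0.6,0.6,0.6]

```text
time_s: 17.75
position: [400.7, 287.0, 231.9]
orientation: [-0.0, 0.0, 1.0, -0.0]
wrist_force: [0.9, 0.0, 0.5]
grip_width: 68.5
```

```bash
python3 - <<'E'
from h import *
o=sensors.get_obs();print(o['time_s'],o['position'],o['grip_width'],o['wrist_force'])
grab('wrist','wrist19');grab('scene','scene19');grab('top','top19')
E
```

```text
17.75 [400.74168531 286.99694242 231.94067556] 68.46274038223902 [0.88985733 0.00798899 0.47069392]
```

View pics/wrist19.png

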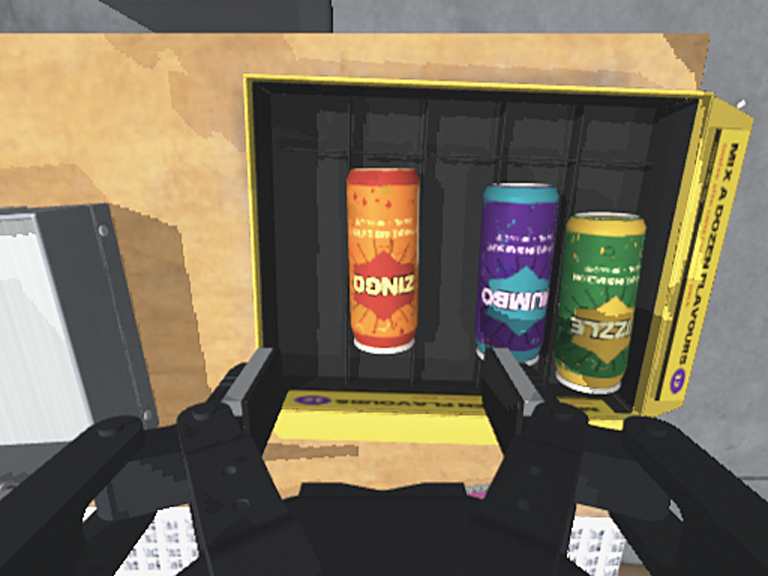

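View pics/scene19.png

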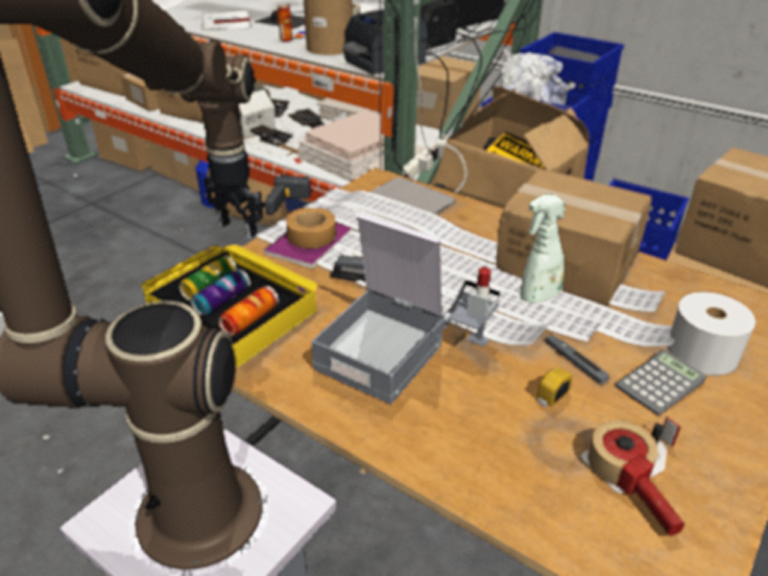

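View pics/top19.png

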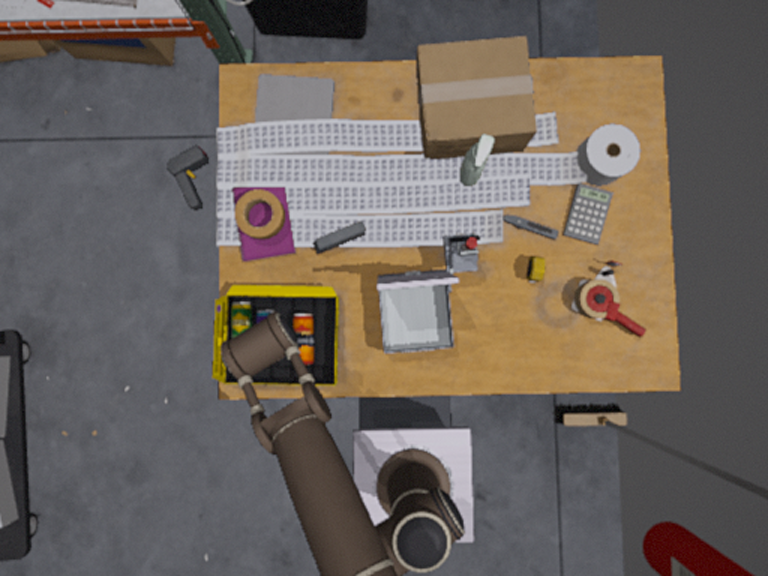

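All three cans lie parallel in the tray, with the orange one at (383,262) in wrist19. The flap is propped, and the tape and stapler look unmoved. I'll let the arm settle, run one numeric check and hand in.

Emit:
move_arm:
  linear:
    - [0,0,0]
    - [0,0,0]
    - [0,0,0]
    - [0,0,0]
  turn: [0,0,0,0]
  claw: [0.6,0.6,0.6,0.6]

```text
time_s: 18.23
position: [400.1, 286.5, 228.2]
orientation: [-0.002, 0.0, 1.0, -0.001]
wrist_force: [0.4, 0.3, -0.3]
grip_width: 68.5
```

```bash
python3 - <<'E'
from h import *
grab('wrist','wrist20');grab('scene','scene20')
c=load('wrist20');Q=pts(c)
for nm,y0,y1 in(('new',240,335),('b',352,420),('a',424,482)):
    m=(Q[...,2]>30)&(Q[...,2]<62)&(Q[...,1]>y0)&(Q[...,1]<y1)&(Q[...,0]>300)&(Q[...,0]<503)
    k,l,st,ce=cv2.connectedComponentsWithStats(m.astype(np.uint8));m=l==1+st[1:,4].argmax()
    t=Q[m];t=t[t[:,2]>46];print(nm,cv2.minAreaRect(Q[m][:,:2].astype(np.float32)),'yaw',np.degrees(np.arctan(np.polyfit(t[:,0],t[:,1],1)[0])),t[:,2].max())
c=load('scene20');Q=pts(c);val=c['p'].max(-1)
B=np.stack([np.cos(BA)*(Q[...,0]-BO[0])+np.sin(BA)*(Q[...,1]-BO[1]),-np.sin(BA)*(Q[...,0]-BO[0])+np.cos(BA)*(Q[...,1]-BO[1])],-1)
f=(Q[...,2]>120)&(Q[...,2]<275)&(abs(B[...,1])<85)&(B[...,0]>50)&(B[...,0]<110)
print('flap angle',np.pi/2+np.arctan(np.polyfit(Q[f][:,2],B[f][:,0],1)[0]))
p0=load('scene0')['p'].astype(int);d=abs(c['p'].astype(int)-p0).max(-1)
print('stapler diff',d[165:190,220:264].mean(),'tape diff',d[245:270,358:382].mean())
o=sensors.get_obs();print(o['time_s'],o['position'],o['wrist_force'])
E
```

```text
new ((401.33544921875, 287.5635681152344), (133.73753356933594, 52.372562408447266), 0.4715200960636139) yaw 0.29523960164464447 56.91613017745817
b ((412.13897705078125, 386.0352783203125), (51.797183990478516, 133.06378173828125), 89.77880096435547) yaw 1.0047631755534883 57.45931423544425
a ((434.6697998046875, 450.2857360839844), (133.9550018310547, 49.118343353271484), 0.793710470199585) yaw 1.0003879878118684 58.00566142570602
flap angle 1.4056385486281884
stapler diff 32.234545454545454 tape diff 8.74
18.3333 [400.52440242 286.82159291 228.83443599] [-0.43932963 -1.19563264  0.79101344]
```

```bash
python3 - <<'E'
from rig import workorder
print(workorder.sign_off())
E
```

```text
the job is handed in; nothing more can be done
None
```

The job is done and handed in at 18.3 s: the flap is propped open on the glue stick, and the drink can lies in the tray's free part. On the first try at crossing the stop plate, the handle jammed by friction against the stick (about 12 N). I backed off and drove the handle down along its arc with the edge of the stick's foot, then lowered the stick behind the plate.

**Last checks:**
- **Flap:** it measured 1.41 rad with the gripper clear, with the stick standing between the plate and the handle.
- **Can:** its centre is at world (401, 288) mm, within about 2 mm of the target I worked out. It lies at about 0.4° yaw; the two tray cans measure 0 to 1°.
- **Tray cans:** can b is where it was, to about 1 mm. Can a agrees to about 2 mm, but its first view was partly cut off.
- **Tape measure:** its image is essentially unchanged.

**Disagreements:**
- The scene camera read 4 to 7 mm off from the top and wrist cameras, so I relied on those two.
- The picture comparison flagged the stapler area. The open flap partly hides it in that view; it looks unmoved from above, and the arm never went near it.

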